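# Restock the kiosk counter displays

## Task

Restock the sweet-stall counter: put each of the four loose goods (drinks can, flat caramel tub, long chocolate carton, short gum carton) into the empty place of the display that already shows one of the same kind. Each must end upright, the same way up as it started, resting flat on the floor of its place, and be let go.

Things in the scene. Friction and masses are not known exactly. Their poses are not given: they have to be found in the camera images.
- can: Small loose drinks can, bare aluminium with a red band, 53 mm in diameter and 90 mm tall, standing upright; the taller and narrower of the two round goods. Origin at the centre of its underside, z up along its axis. Four white or bare-metal goods with a red band lie loose in the row nearer the robot, in any order.
- tub: Flat loose round tub of caramel, white with a red band, 34 mm tall, body 64 mm and lid 68 mm in diameter (the lid is the top 7 mm), lid up. Origin at the centre of its underside, z up along its axis.
- bar: Long narrow loose carton of chocolate bars, white paper with a red band, 120 mm long (its y axis), 32 mm wide (x), 36 mm tall. Origin at the centre of its underside, z up; its long side starts roughly crosswise to the robot (within 0.5 rad).
- gum: Short broad loose carton of chewing gum, white paper with a red band, 76 mm long (its x axis), 50 mm wide (y), 40 mm tall. Origin at the centre of its underside, z up; its length starts roughly pointing away from the robot (within 0.6 rad).
- can_rack: Fixed plywood block 188 x 92 mm, 22 mm high: an empty round recess, 70 mm across, its floor 10 mm above the table; 100 mm behind it a fixed drinks can like the loose one, top at 100 mm. Origin on the table under the recess's centre; x runs from the recess to the fixed can, z up. The four displays stand in any order in a row beyond the loose goods, empty places nearest the robot.
- tub_rack: Fixed plywood block 198 x 104 mm, 22 mm high: an empty round recess, 85 mm across, its floor 10 mm above the table; 100 mm behind it a fixed flat tub like the loose one, top at 44 mm. Origin on the table under the recess's centre; x runs from the recess to the fixed tub, z up.
- bar_tray: Fixed cardboard tray 131 (x) by 144 mm (y), rim 14 mm high, floor 4 mm above the table. Empty place in front, 50 (x) by 138 mm (y): the long carton lies along the tray's y. Behind it a solid grey ledge, 14 mm high, then a fixed long carton, near face 65 mm from the place's centre, top at 40 mm. Origin on the table under the place's centre; x runs towards the fixed carton, z up.
- gum_tray: Fixed cardboard tray 200 (x) by 74 mm (y), rim 14 mm high, floor 4 mm above the table. Empty place in front, 94 (x) by 68 mm (y): the short carton's length lies along the tray's x. Behind it a solid grey ledge, 14 mm high, then a fixed short carton, near face 68 mm from the place's centre, top at 44 mm. Origin on the table under the place's centre; x runs towards the fixed carton, z up.
Not all that is in view belongs to the job. What is shaped like the can but turquoise is not meant. What is shaped like the gum but green is not meant.

How it is judged:
By the outcome, as a careful person would: the job done as asked, in the order asked, and still so for the second after the job is handed in, with the robot touching nothing.
It also fails if it takes over 134 s, if anything falls off the work surface, if the arm or the gripper's body presses on something with over 40 N, if the wrist force passes 120 N, or if a joint passes its speed limit or range.

## Robot

A 6-joint arm with a two-finger parallel gripper is mounted at the origin on the work surface. World frame = base frame: x ahead of the robot, y to its left, z up, the work surface at z = 0. Lengths are in m, angles in rad, forces in N, time in s.
With the tool pointing down it reaches from about 0.3 to 0.875 m from the base axis. Payload 6.4 kg.
Tool frame: the origin (TCP) lies between the finger pads; the fingertips stand 11 mm ahead of it and the grasp point (between the pads) lies 8 mm behind it (ctrl.tcp_to_tips is the y of the fingertips in the tool frame, in m); y points along the fingers, x is the direction in which the jaws open and shut, and the axes are right-handed (so a half turn about y gives the same grasp; the last joint's range is limited). The gripper opens to 85 mm and grips with 20 to 120 N. Pads are 22 mm wide; open, the fingers measure 114 mm over their backs; the gripper's body (76 mm by 85 mm) begins 54 mm behind the grasp point. The pads swing forward as they close: fully open they stand 13 mm farther back than shut.
Start: joints at [1.1, 0.181, 1.607, -0, 1.354, -0.206], TCP at [0.15, 0.555, 0.242] pointing down, gripper open.
Joint ranges: [-2.99, 2.99], [-0.89, 2.07], [0.3, 2.58], [-1.14, 4.28], [0, 2.63], [-3.12, 3.12]. Speed limits (rad/s): [2.57, 2.57, 3.01, 3.14, 3.14, 3.14].

## Interface

Orientations are given as a unit quaternion [w, x, y, z].
In Python, from bench import ctrl gives the robot as it stands.
- The arm moves only by the tool apply_moves, never from a script. Its argument "plan" is text: rows parted by semicolons, each of 7 numbers parted by spaces: the shift along the tool's x, y, z each as a share of 0.05 m, from -1 to 1, then the turn, a rotation vector about the tool's x, y, z each as a share of 0.12 rad, from -1 to 1, then the opening, from 0 (shut) to 1 (fully open). In form: dx dy dz wx wy wz claw; .... A call has exactly 5 rows; each row shifts and turns the commanded pose from where the row before left it, along the tool's axes as they then stand; what a row does not reach is not made up. A row lasts 1/10 s, in which the tool goes at most 50 mm and 8.59 degrees, less where a joint would pass 70% of its speed; a pose out of reach is approached as far as the arm can. A call with a number of a shift or a turn outside -1 to 1 is refused whole. A call with a gripper value outside its range is refused whole. The fingers move at their own pace and stop on an object; the grip force is fixed at half the most. Time passes only in rows, so rows that do not move let the fingers close, or fill a call up. It gives the time, the measured TCP pose, the force and the opening at its end, in the units of the state.
- ctrl.get_obs(): the state, without advancing time (a new reading comes with each control period).
- ctrl.camera(name): name is "scene" or "top"; returns the picture (420x560x3 uint8, red, green, blue); there is no depth.
- ctrl.get_calibration(name): a dict with "intrinsics" (3x3 intrinsics, pixels), "R" (3x3) and "t" (3): a world point X has camera coordinates R X + t. Camera axes: x right, y down, z forward; pixel columns grow to the right and rows downward; lengths in m; the calibration is good to about 2 mm. A picture is of the moment at which its call begins. get_calibration takes no time and is no camera call.
- ctrl.hand_in(): hands the job in, once; it reports no verdict.
Trained networks look in the newest picture that a camera, given by its name, has taken for a name from the list of things; names that differ only in an ending like _2 or _b are one class to them, and where a whole thing is asked for, a point or a joint stands for the part that bears it (a point fixed in the world has none). Each returns a list of dicts, best first, with "score" (0 to 1); they miss things now and then, are a little off and sometimes report something else, mostly with a low value. They report only what shows in the picture. A call takes as long as a camera call. They do not tell look-alikes from the thing itself.
- ctrl.recognise(camera, target): "point" ([x, y, z] in m, in world coordinates, good to about 4 mm: the middle of the surface that is visible of it).
The state is a dict: "time_s": time; "q": joint angles; "dq": joint speeds; "joint_efforts": joint torques, N m; "eef_pos": TCP position; "eef_rot": TCP orientation; "wrist_force": force on the tool from outside, world axes, zero at the start; "torque": the same for the moment, N m; "opening": opening from 0.0 (shut) to 1.0 (fully open).
Only numpy, scipy, OpenCV 4.12 (cv2) and the standard library are available. Lean on these libraries where they do the work, as an engineer would, in place of code of your own. Each camera call takes 0.05 s, during which the arm holds its last target.

## Working session

There is one attempt and no reset: what is moved stays moved. The work goes in short steps, Python scripts to look and compute and a tool call to move; the robot and the scene stay as the last step left them, time stands still between calls to the robot, and variables do not carry over. Pictures are saved under pics/ and viewed, and the job is handed in when it is done.

Besides the shell and the picture viewer there is one more tool, called after "Emit:" as name(argument=value, ...) on one line, values as JSON. apply_moves: Moves the arm, as the interface text tells. Shift numbers are shares of 0.05 m and turn numbers shares of 0.12 rad, none past 1 either way. Its arguments: {"type":"object","properties":{"plan":{"type":"string"}},"required":["plan"]}

```bash
ls; mkdir -p pics; cat > h.py <<'E'
import numpy as np, cv2
from bench import ctrl
def snap(n,f):
    im=ctrl.camera(n); cv2.imwrite('pics/'+f,cv2.cvtColor(im,cv2.COLOR_RGB2BGR)); return im
def proj(n,X):
    c=ctrl.get_calibration(n); p=np.array(c['R'])@np.array(X)+np.array(c['t']); p=np.array(c['intrinsics'])@p; return p[:2]/p[2]
def unproj(n,u,v,z):
    c=ctrl.get_calibration(n); R=np.array(c['R']);t=np.array(c['t']);K=np.array(c['intrinsics'])
    d=R.T@np.linalg.inv(K)@np.array([u,v,1.]); o=-R.T@t
    return o+d*(z-o[2])/d[2]
E
python3 - <<'E'
from h import *
o=ctrl.get_obs(); print({k:np.round(v,3) for k,v in o.items()}, ctrl.tcp_to_tips)
for n in ('scene','top'):
    snap(n,n+'0.png'); c=ctrl.get_calibration(n); print(n,np.round(c['intrinsics'],1).tolist(),np.round(c['R'],3).tolist(),np.round(c['t'],3))
for t in ['can','tub','bar','gum','can_rack','tub_rack','bar_tray','gum_tray']:
  for n in ('top','scene'):
    try: print(t,n,[(np.round(d['point'],3).tolist(),round(d['score'],2),np.round(proj(n,d['point'])).tolist()) for d in ctrl.recognise(n,t)])
    except Exception as e: print(t,n,e)
E
```

```text
pics
{'time_s': np.float64(0.0), 'q': array([ 1.1  ,  0.182,  1.608, -0.   ,  1.354, -0.206]), 'dq': array([ 0.   , -0.   , -0.001,  0.001,  0.   ,  0.001]), 'joint_efforts': array([-2.0000e-03, -4.4487e+01, -3.5133e+01, -0.0000e+00,  9.0000e-03,
        0.0000e+00]), 'eef_pos': array([0.15 , 0.554, 0.241]), 'eef_rot': array([-0.561,  0.562,  0.429, -0.43 ]), 'wrist_force': array([ 0.987,  0.04 , -0.1  ]), 'torque': array([-0.059, -0.004,  0.059]), 'opening': np.float64(1.001)} 0.011
scene [[445.5, 0.0, 275.3], [0.0, 445.5, 215.2], [0.0, 0.0, 1.0]] [[0.6, 0.8, 0.006], [0.67, -0.499, -0.549], [-0.436, 0.334, -0.836]] [-0.265 -0.317  1.34 ]
top [[494.5, 0.0, 287.4], [0.0, 494.5, 203.3], [0.0, 0.0, 1.0]] [[-0.026, -0.999, 0.02], [-0.997, 0.024, -0.074], [0.074, -0.021, -0.997]] [-0.035  0.48   1.528]
can top [([0.516, 0.353, 0.089], 0.83, [153.0, 192.0]), ([0.422, 0.287, 0.087], 0.77, [176.0, 223.0])]
can scene [([0.435, 0.276, 0.065], 0.96, [357.0, 141.0]), ([0.527, 0.343, 0.071], 0.68, [400.0, 149.0])]
tub top [([0.431, 0.105, 0.037], 0.79, [238.0, 220.0])]
tub scene [([0.437, 0.104, 
[... 343 characters left out ...]
40.0, 223.0]), ([0.285, -0.427, 0.044], 0.72, [89.0, 242.0])]
can_rack top [([0.635, -0.297, 0.024], 0.69, [365.0, 152.0])]
can_rack scene [([0.645, -0.305, 0.025], 0.7, [218.0, 336.0]), ([0.692, -0.094, 0.008], 0.55, [309.0, 300.0])]
tub_rack top [([0.646, 0.102, 0.019], 0.87, [239.0, 151.0])]
tub_rack scene [([0.656, 0.092, 0.022], 0.56, [360.0, 242.0])]
bar_tray top [([0.643, 0.306, 0.013], 0.62, [174.0, 154.0]), ([0.439, -0.109, 0.041], 0.46, [308.0, 215.0])]
bar_tray scene [([0.651, 0.294, 0.015], 0.8, [416.0, 202.0])]
gum_tray top [([0.688, -0.087, 0.004], 0.98, [298.0, 138.0])]
gum_tray scene [([0.688, -0.094, 0.01], 0.6, [308.0, 298.0]), ([0.435, 0.277, 0.064], 0.19, [357.0, 141.0])]
```

View pics/scene0.png

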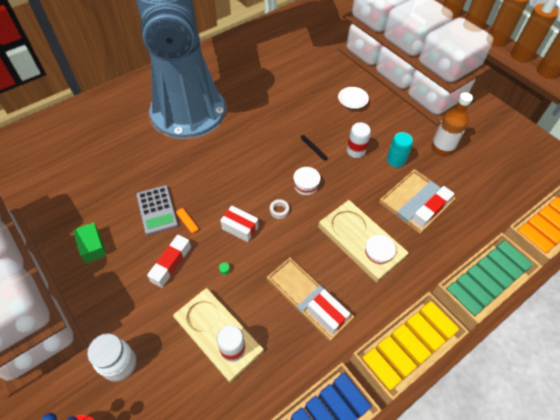

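View pics/top0.png

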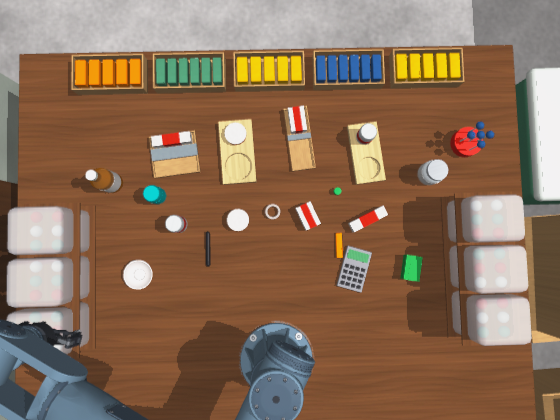

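```bash
python3 - <<'E'
import cv2
im=cv2.imread('pics/top0.png')[100:270,110:440]
cv2.imwrite('pics/top0_big.png',cv2.resize(im,(792,408),interpolation=cv2.INTER_CUBIC))
E
```

```text
(no output)
```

View pics/top0_big.png

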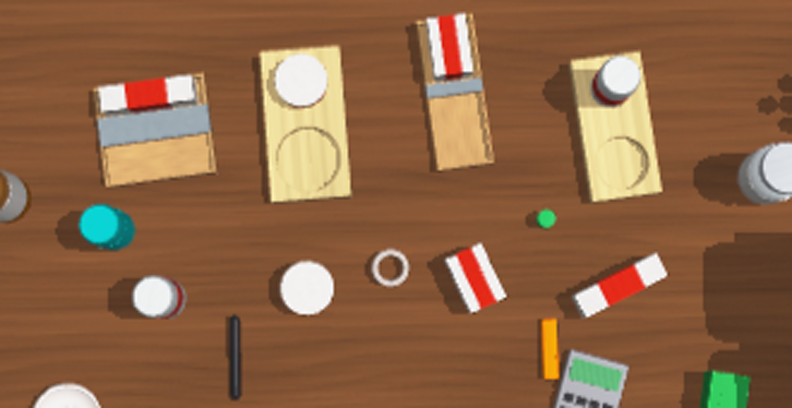

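The top view shows can (176,223), tub (238,220), gum (308,215), bar (368,219). The displays, left to right, are bar tray, tub rack, gum tray and can rack. The turquoise can (152,194) and green carton (412,268) are distractors. Next I fit the poses by model silhouette in both cameras.

```bash
cat > fit.py <<'E'
from h import *
from scipy.optimize import minimize
S=4
CAL={n:{k:np.array(v) for k,v in ctrl.get_calibration(n).items()} for n in('top','scene')}
def P(n,X):
    c=CAL[n]; p=(c['R']@X.T).T+c['t']; p=(c['intrinsics']@p.T).T; return p[:,:2]/p[:,2:]
def mask(im):
    big=cv2.resize(im,None,fx=S,fy=S,interpolation=cv2.INTER_CUBIC)
    hsv=cv2.cvtColor(big,cv2.COLOR_RGB2HSV).astype(int)
    s,v=hsv[...,1],hsv[...,2]
    r,g,b=[big[...,i].astype(int) for i in range(3)]
    m=(v>158)|((s<90)&(v>75))|((r>120)&(g<45))
    return m.astype(np.uint8)
def box(x0,x1,y0,y1,z0,z1): return np.array([[x,y,z] for x in(x0,x1) for y in(y0,y1) for z in(z0,z1)])
def cyl(cx,r,z0,z1):
    a=np.linspace(0,2*np.pi,40,endpoint=False); return np.array([[cx+r*np.cos(t),r*np.sin(t),z] for t in a for z in(z0,z1)])
MOD={'can':[cyl(0,.0265,0,.09)],'tub':[cyl(0,.034,.027,.034),cyl(0,.032,0,.034)],
'bar':[box(-.016,.016,-.06,.06,0,.036)],'gum':[box(-.038,.038,-.025,.025,0,.04)],
'can_rack':[box(-.044,.144,-.046,.046,0,.022),cyl(.1,.0265,.01,.1)],
'tub_rack':[box(-.049,.149,-.052,.052,0,.022),cyl(.1,.034,.037,.044)],
'bar_tray':[box(-.028,.103,-.072,.072,0,.014),box(.065,.097,-.06,.06,.004,.04)],
'gum_tray':[box(-.05,.15,-.037,.037,0,.014),box(.068,.144,-.025,.025,.004,.044)]}
def rend(n,name,p,shape,z=0):
    c,s=np.cos(p[2]),np.sin(p[2]); R=np.array([[c,-s,0],[s,c,0],[0,0,1]])
    m=np.zeros(shape,np.uint8)
    for b in MOD[name]:
        q=P(n,b@R.T+[p[0],p[1],z])*S+(S-1)/2
        cv2.fillConvexPoly(m,np.round(cv2.convexHull(q.astype(np.float32))*16).astype(np.int32),1,shift=4)
    return m
def fit(name,p0,masks,z=0,yaw=True,cams=('top','scene')):
    reg={}
    for n in cams:
        r=rend(n,name,p0,masks[n].shape,z); reg[n]=cv2.dilate(r,np.ones((3,3)),iterations=12*S//4*2)
    def cost(q):
        p=[q[0]/10+p0[0],q[1]/10+p0[1],(q[2] if yaw else 0)+p0[2]]; c=0
        for n in cams:
            r=rend(n,name,p,masks[n].shape,z); m=masks[n]&reg[n]
            c+=(r^m).sum()/r.sum()
        return c
    best=None
    d=3 if yaw else 2
    for dy in ([-.15,0,.15] if yaw else [0]):
        x0=np.zeros(d); 
        if yaw: x0[2]=dy
        sim=np.vstack([x0]+[x0+np.eye(d)[i]*.1 for i in range(d)])
        r=minimize(cost,x0,method='Nelder-Mead',options=dict(initial_simplex=sim,xatol=1e-3,fatol=1e-5))
        if best is None or r.fun<best.fun: best=r
    q=best.x
    return np.array([q[0]/10+p0[0],q[1]/10+p0[1],(q[2] if yaw else 0)+p0[2]]),best.fun
E
cat > run1.py <<'E'
from fit import *
ims={n:cv2.cvtColor(cv2.imread(f'pics/{n}0.png'),cv2.COLOR_BGR2RGB) for n in CAL}
ms={n:mask(i) for n,i in ims.items()}
init={'can':(.43,.28,0),'tub':(.435,.105,0),'bar':(.43,-.3,.4),'gum':(.44,-.113,.4),
'can_rack':(.61,-.29,-.1+.2),'tub_rack':(.6,.1,.05),'bar_tray':(.61,.3,.1),'gum_tray':(.65,-.09,.1)}
out={n:cv2.cvtColor(cv2.resize(ims[n],None,fx=S,fy=S,interpolation=cv2.INTER_CUBIC),cv2.COLOR_RGB2BGR) for n in ims}
for k,p0 in init.items():
    yaw=k not in('can','tub')
    p,c=fit(k,p0,ms,yaw=yaw)
    ps=[np.round(fit(k,p,ms,yaw=yaw,cams=(n,))[0],4).tolist() for n in CAL]
    print(k,np.round(p,4),round(c,3),ps)
    for n in out:
        r=rend(n,k,p,ms[n].shape); cs,_=cv2.findContours(r,cv2.RETR_EXTERNAL,cv2.CHAIN_APPROX_NONE); cv2.drawContours(out[n],cs,-1,(255,0,255),1)
        cs,_=cv2.findContours(ms[n],cv2.RETR_EXTERNAL,cv2.CHAIN_APPROX_NONE)
o=out['top'][400:960,540:1660]; cv2.imwrite('pics/fit_top.png',cv2.resize(o,(800,400),interpolation=cv2.INTER_AREA))
o=out['scene'][480:1560,520:1860]; cv2.imwrite('pics/fit_scene.png',cv2.resize(o,(740,596),interpolation=cv2.INTER_AREA))
E
python3 run1.py
```

```text
can [0.4236 0.2944 0.    ] 0.227 [[0.4236, 0.2944, 0.0], [0.4233, 0.2952, 0.0]]
tub [0.4315 0.1091 0.    ] 0.195 [[0.4314, 0.1091, 0.0], [0.4304, 0.1091, 0.0]]
bar [ 0.4238 -0.2971  0.4422] 0.237 [[0.4244, -0.297, 0.449], [0.4211, -0.297, 0.4391]]
gum [ 0.4374 -0.1094  0.4157] 0.17 [[0.4387, -0.1089, 0.4241], [0.4346, -0.1084, 0.4141]]
can_rack [ 0.587  -0.3072  0.1142] 0.183 [[0.5865, -0.3077, 0.1131], [0.5815, -0.3075, 0.1142]]
tub_rack [0.597  0.1047 0.0579] 0.083 [[0.5996, 0.1048, 0.057], [0.5953, 0.1053, 0.0478]]
bar_tray [0.6086 0.302  0.1128] 0.094 [[0.6094, 0.3019, 0.1149], [0.607, 0.301, 0.1154]]
gum_tray [ 0.6377 -0.096   0.1147] 0.132 [[0.639, -0.0964, 0.1122], [0.636, -0.0955, 0.1128]]
```

View pics/fit_top.png

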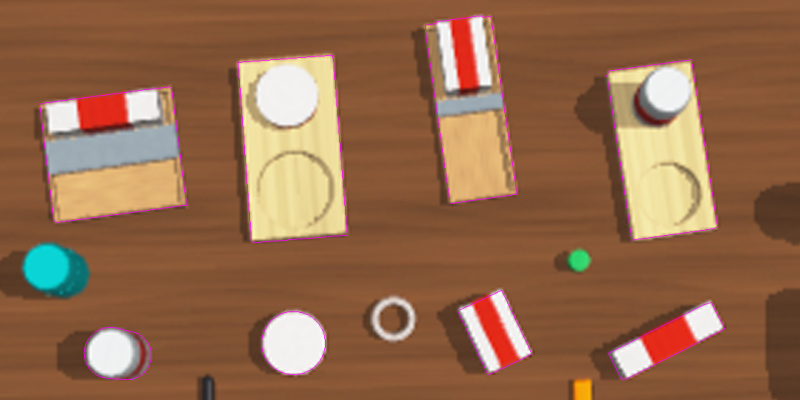

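View pics/fit_scene.png

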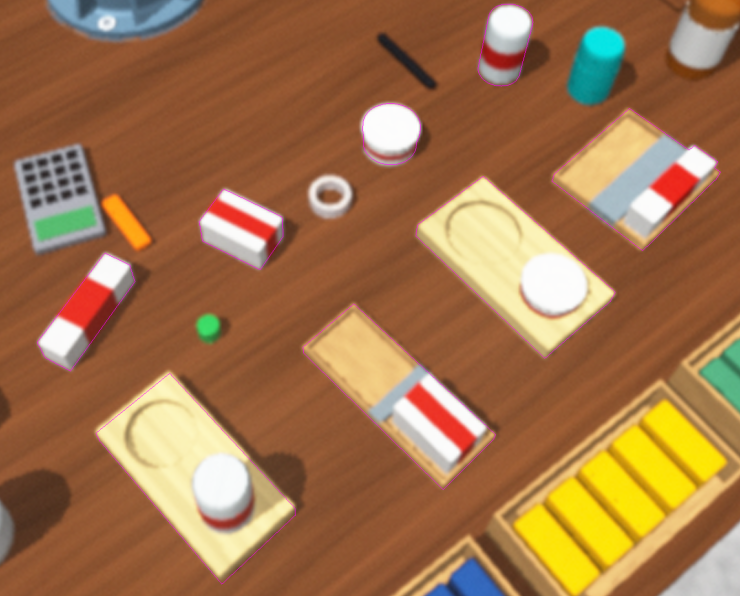

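Fits agree with the outlines to within 1–3 mm in both cameras. Next is a helper that gives the shift and turn to each target in tool units.

```bash
cat > go.py <<'E'
import sys
from h import *
from scipy.spatial.transform import Rotation as Ro
def need(x,y,z,yaw):
    o=ctrl.get_obs(); q=o['eef_rot']; R=Ro.from_quat([q[1],q[2],q[3],q[0]]).as_matrix(); p=o['eef_pos']
    cy=np.arctan2(R[1,0],R[0,0])
    d=(yaw-cy+np.pi/2)%np.pi-np.pi/2
    # desired: yaw cy+d, y down
    yw=cy+d; tx=np.array([np.cos(yw),np.sin(yw),0]); ty=np.array([0,0,-1.]); T=np.c_[tx,ty,np.cross(tx,ty)]
    rv=Ro.from_matrix(R.T@T).as_rotvec()/.12
    D=np.array([x,y,z])-p
    print('t',round(float(o['time_s']),2),'p',np.round(p,4),'yaw',round(cy,3),'open',round(float(o['opening']),3),'F',np.round(o['wrist_force'],1),'q',np.round(o['q'],2))
    print('turn',np.round(rv,2),' shift before turn',np.round(R.T@D/.05,2),' shift after turn',np.round(T.T@D/.05,2))
if __name__=='__main__': need(*map(float,sys.argv[1:5]))
E
python3 go.py .4236 .2945 .12 -1.2
```

```text
t 0.9 p [0.1505 0.555  0.2423] yaw 1.306 open 0.996 F [ 0.4 -0.2  1.2] q [ 1.1   0.18  1.61 -0.    1.35 -0.21]
turn [ 0.  -5.3  0. ]  shift before turn [-3.6   2.45 -6.64]  shift after turn [-6.84  2.45 -3.2 ]
```

Emit:
apply_moves(plan="-0.3 0 -0.6 0 0 0 1;-0.4 0 -0.7 0 0 0 1;-0.4 0 -0.7 0 0 0 1;-0.4 0 -0.7 0 0 0 1;-0.4 0 -0.7 0 0 0 1")

```text
time_s: 1.4
eef_pos: [0.2905, 0.4177, 0.2425]
eef_rot: [-0.562, 0.562, 0.43, -0.43]
wrist_force: [0.3, -1.2, -0.2]
opening: 1.003
```

Emit:
apply_moves(plan="-0.4 0 -0.7 0 0 0 1;-0.4 0 -0.7 0 0 0 1;-0.4 0 -0.7 0 0 0 1;-0.3 0 -0.6 0 0 0 1;-0.2 0 -0.5 0 0 0 1")

```text
time_s: 1.9
eef_pos: [0.4232, 0.2933, 0.2425]
eef_rot: [-0.562, 0.562, 0.429, -0.429]
wrist_force: [-0.3, 0.4, -0.3]
opening: 0.998
```

```bash
python3 go.py .4236 .2945 .047 1.306
```

```text
t 1.9 p [0.4232 0.2933 0.2425] yaw 1.305 open 0.998 F [-0.3  0.4 -0.3] q [ 0.38  0.04  1.76 -0.    1.34 -0.93]
turn [ 0.   -0.01  0.  ]  shift before turn [0.03 3.91 0.  ]  shift after turn [ 0.03  3.91 -0.  ]
```

Emit:
apply_moves(plan="0 0.5 0 0 0 0 1;0 0.7 0 0 0 0 1;0 0.7 0 0 0 0 1;0 0.7 0 0 0 0 1;0 0.5 0 0 0 0 1")

```text
time_s: 2.4
eef_pos: [0.4209, 0.2944, 0.0851]
eef_rot: [0.562, -0.561, -0.429, 0.43]
wrist_force: [0.8, -0.4, 0.0]
opening: 1.002
```

Emit:
apply_moves(plan="0 0.4 0 0 0 0 1;0 0.3 0 0 0 0 1;0 0.1 0 0 0 0 1;0 0 0 0 0 0 1;0 0 0 0 0 0 1")

```text
time_s: 2.9
eef_pos: [0.4225, 0.2951, 0.0481]
eef_rot: [-0.561, 0.562, 0.43, -0.429]
wrist_force: [-0.3, -0.4, 0.1]
opening: 0.997
```

```bash
python3 - <<'E'
from h import *
im=snap('scene','s1.png'); b=cv2.resize(im[60:240,250:490],None,fx=3,fy=3,interpolation=cv2.INTER_CUBIC); cv2.imwrite('pics/s1b.png',b[...,::-1])
E
python3 go.py .4236 .2945 .047 1.306
```

```text
t 2.95 p [0.4227 0.2952 0.0483] yaw 1.306 open 1.007 F [ 1.   0.2 -0.2] q [ 0.38  0.32  1.89 -0.    0.94 -0.93]
turn [0.01 0.   0.01]  shift before turn [-0.01  0.03 -0.02]  shift after turn [-0.01  0.03 -0.02]
```

View pics/s1b.png

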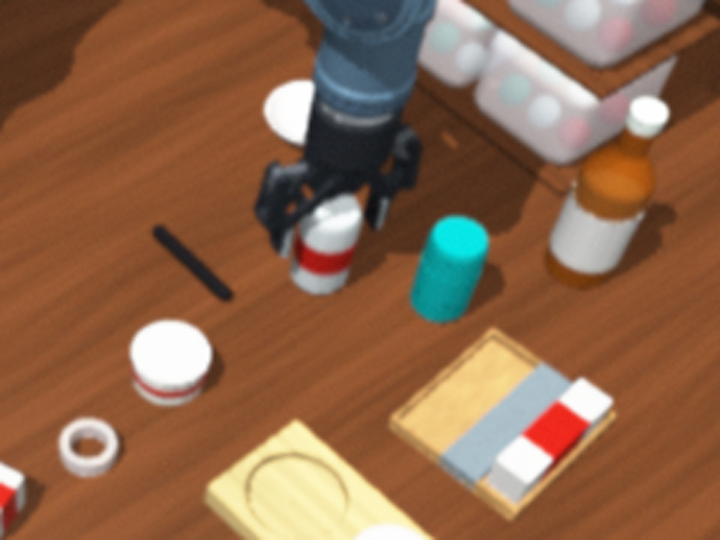

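The can stands between the fingers (about (330,240) in the crop), with the tips near mid-can. I close on it.

Emit:
apply_moves(plan="0 0 0 0 0 0 0;0 0 0 0 0 0 0;0 0 0 0 0 0 0;0 0 0 0 0 0 0;0 0 0 0 0 0 0")

```text
time_s: 3.45
eef_pos: [0.4224, 0.2951, 0.0481]
eef_rot: [-0.561, 0.562, 0.43, -0.429]
wrist_force: [-1.4, -1.3, 5.6]
opening: 0.607
```

Emit:
apply_moves(plan="0 -0.1 0 0 0 0 0;0 -0.3 0 0 0 0 0;0 -0.6 0 0 0 0 0;0 -0.7 0 0 0 0 0;0 -0.7 0 0 0 0 0")

```text
time_s: 3.95
eef_pos: [0.421, 0.2946, 0.168]
eef_rot: [0.562, -0.561, -0.429, 0.43]
wrist_force: [0.5, -0.4, -2.1]
opening: 0.604
```

```bash
python3 go.py .585 -.3075 .2 1.6
```

```text
t 3.95 p [0.421  0.2946 0.168 ] yaw 1.306 open 0.604 F [ 0.5 -0.4 -2.1] q [ 0.38  0.13  1.83  0.    1.19 -0.93]
turn [-0.01 -2.45 -0.01]  shift before turn [-10.76  -0.64  -6.32]  shift after turn [-12.13  -0.64  -2.93]
```

Emit:
apply_moves(plan="0 -0.4 0 0 -0.5 0 0;0 -0.2 0 0 -0.5 0 0;0 -0.1 0 0 -0.5 0 0;0 0 0 0 -0.5 0 0;0 0 0 0 -0.4 0 0")

```text
time_s: 4.45
eef_pos: [0.4215, 0.2948, 0.2023]
eef_rot: [0.494, -0.493, -0.506, 0.506]
wrist_force: [-0.5, 0.3, -2.6]
opening: 0.605
```

Emit:
apply_moves(plan="-0.4 0 -0.1 0 0 0 0;-0.8 0 -0.2 0 0 0 0;-0.8 0 -0.2 0 0 0 0;-0.8 0 -0.2 0 0 0 0;-0.8 0 -0.2 0 0 0 0")

```text
time_s: 4.95
eef_pos: [0.4707, 0.1146, 0.2021]
eef_rot: [0.494, -0.494, -0.506, 0.506]
wrist_force: [0.7, -0.6, -1.6]
opening: 0.606
```

Emit:
apply_moves(plan="-0.8 0 -0.2 0 0 0 0;-0.8 0 -0.2 0 0 0 0;-0.8 0 -0.2 0 0 0 0;-0.8 0 -0.2 0 0 0 0;-0.8 0 -0.2 0 0 0 0")

```text
time_s: 5.45
eef_pos: [0.5254, -0.0843, 0.202]
eef_rot: [0.495, -0.494, -0.506, 0.506]
wrist_force: [0.3, -0.2, -2.1]
opening: 0.602
```

Emit:
apply_moves(plan="-0.8 0 -0.2 0 0 0 0;-0.8 0 -0.2 0 0 0 0;-0.8 0 -0.2 0 0 0 0;-0.8 0 -0.2 0 0 0 0;-0.6 0 -0.2 0 0 0 0")

```text
time_s: 5.95
eef_pos: [0.5797, -0.2739, 0.2017]
eef_rot: [0.495, -0.494, -0.505, 0.506]
wrist_force: [0.2, 0.6, -2.1]
opening: 0.607
```

```bash
python3 go.py .585 -.3075 .2 1.6
```

```text
t 5.95 p [ 0.5797 -0.2739  0.2017] yaw 1.593 open 0.607 F [ 0.2  0.6 -2.1] q [-0.63  0.36  1.47 -0.    1.31 -2.22]
turn [-0.01 -0.06  0.  ]  shift before turn [-0.67  0.03 -0.09]  shift after turn [-0.67  0.03 -0.09]
```

Emit:
apply_moves(plan="-0.4 0 -0.1 0 0 0 0;-0.3 0 0 0 0 0 0;0 0.3 0 0 0 0 0;0 0.5 0 0 0 0 0;0 0.5 0 0 0 0 0")

```text
time_s: 6.45
eef_pos: [0.5853, -0.3049, 0.1357]
eef_rot: [-0.494, 0.494, 0.506, -0.506]
wrist_force: [0.3, -0.5, -2.7]
opening: 0.603
```

```bash
python3 - <<'E'
from h import *
im=snap('scene','s2.png'); b=cv2.resize(im[210:390,150:390],None,fx=3,fy=3,interpolation=cv2.INTER_CUBIC); cv2.imwrite('pics/s2b.png',b[...,::-1])
E
python3 go.py .585 -.3075 .06 1.6
```

```text
t 6.5 p [ 0.5828 -0.3029  0.1301] yaw 1.595 open 0.603 F [-2.9  0.6 -6.3] q [-0.66  0.47  1.47  0.    1.21 -2.25]
turn [-0.06 -0.04  0.05]  shift before turn [-0.1   1.4  -0.05]  shift after turn [-0.09  1.4  -0.04]
```

View pics/s2b.png

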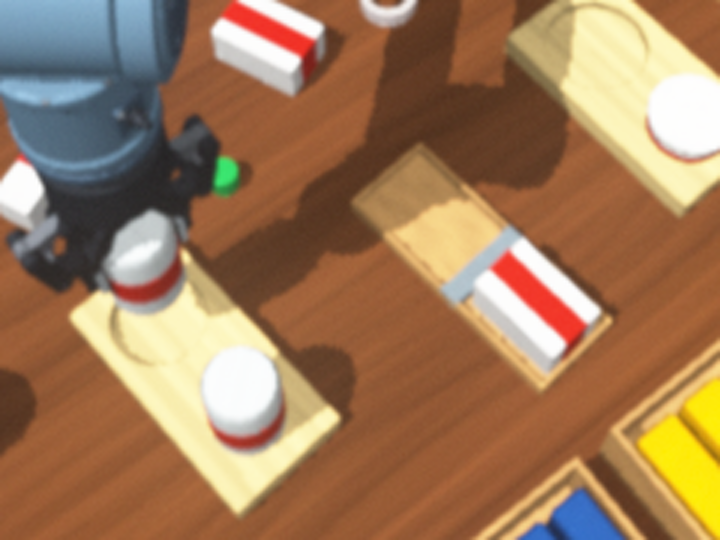

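The can hangs upright over the recess; I lower it.

Emit:
apply_moves(plan="-0.1 0.3 0 0 0 0 0;0 0.4 0 0 0 0 0;0 0.3 0 0 0 0 0;0 0.2 0 0 0 0 0;0 0 0 0 0 0 0")

```text
time_s: 7.0
eef_pos: [0.5851, -0.3106, 0.0756]
eef_rot: [0.495, -0.493, -0.506, 0.506]
wrist_force: [0.5, -0.7, -3.2]
opening: 0.603
```

```bash
python3 go.py .585 -.3075 .06 1.6
```

```text
t 7.0 p [ 0.5851 -0.3106  0.0756] yaw 1.594 open 0.603 F [ 0.5 -0.7 -3.2] q [-0.67  0.55  1.48  0.    1.12 -2.26]
turn [-0.02 -0.05  0.02]  shift before turn [0.06 0.31 0.  ]  shift after turn [0.06 0.31 0.  ]
```

Emit:
apply_moves(plan="0.06 0.1 0 0 0 0 0;0 0.1 0 0 0 0 0;0 0.1 0 0 0 0 0;0 0.03 0 0 0 0 0;0 0 0 0 0 0 0")

```text
time_s: 7.5
eef_pos: [0.5858, -0.3084, 0.0605]
eef_rot: [0.494, -0.494, -0.506, 0.506]
wrist_force: [0.3, -1.0, -1.8]
opening: 0.602
```

Emit:
apply_moves(plan="0 0 0 0 0 0 1;0 0 0 0 0 0 1;0 0 0 0 0 0 1;0 0 0 0 0 0 1;0 -0.1 0 0 0 0 1")

```text
time_s: 8.0
eef_pos: [0.5855, -0.3082, 0.0654]
eef_rot: [0.495, -0.494, -0.506, 0.506]
wrist_force: [0.9, 1.1, -0.1]
opening: 1.001
```

Emit:
apply_moves(plan="0 -0.4 0 0 0 0 1;0 -0.6 0 0 0 0 1;0 -0.6 0 0 0 0 1;0 -0.6 0 0 0 0 1;0 -0.4 0 0 0 0 1")

```text
time_s: 8.5
eef_pos: [0.5867, -0.309, 0.1992]
eef_rot: [-0.493, 0.495, 0.506, -0.506]
wrist_force: [0.1, -1.1, 0.6]
opening: 1.004
```

```bash
python3 go.py .431 .1091 .21 1.6
```

```text
t 8.5 p [ 0.5867 -0.309   0.1992] yaw 1.594 open 1.004 F [ 0.1 -1.1  0.6] q [-0.66  0.41  1.41 -0.    1.32 -2.26]
turn [ 0.02 -0.05 -0.02]  shift before turn [ 8.43 -0.24  2.92]  shift after turn [ 8.45 -0.22  2.87]
```

Emit:
apply_moves(plan="0.5 0 0.2 0 0 0 1;0.8 0 0.3 0 0 0 1;0.8 0 0.3 0 0 0 1;0.8 0 0.3 0 0 0 1;0.8 0 0.3 0 0 0 1")

```text
time_s: 9.0
eef_pos: [0.5109, -0.1238, 0.1963]
eef_rot: [-0.494, 0.495, 0.506, -0.506]
wrist_force: [1.3, 0.8, -0.2]
opening: 1.0
```

Emit:
apply_moves(plan="0.8 0 0.3 0 0 0 1;0.8 0 0.3 0 0 0 1;0.8 0 0.3 0 0 0 1;0.8 0 0.2 0 0 0 1;0.7 0 0.2 0 0 0 1")

```text
time_s: 9.5
eef_pos: [0.4414, 0.07, 0.1965]
eef_rot: [-0.494, 0.494, 0.506, -0.505]
wrist_force: [0.1, 0.1, -0.3]
opening: 1.0
```

Emit:
apply_moves(plan="0.5 0 0.1 0 0 0 1;0.2 0 0 0 0 0 1;0 0 0 0 0 0 1;0 0 0 0 0 0 1;0 0 0 0 0 0 1")

```text
time_s: 10.0
eef_pos: [0.4368, 0.1021, 0.1959]
eef_rot: [0.494, -0.495, -0.505, 0.506]
wrist_force: [0.4, -1.1, 1.2]
opening: 0.999
```

```bash
python3 - <<'E'
from h import *
im=snap('scene','s3.png'); b=cv2.resize(im[130:390,120:420],None,fx=2.3,fy=2.3,interpolation=cv2.INTER_CUBIC); cv2.imwrite('pics/s3b.png',b[...,::-1])
E
python3 go.py .431 .1091 .025 1.6
```

```text
t 10.05 p [0.4367 0.1021 0.1958] yaw 1.592 open 1.001 F [-0.1 -0.6 -0. ] q [-0.04 -0.06  1.96 -0.    1.24 -1.63]
turn [ 0.   -0.06 -0.  ]  shift before turn [0.14 3.42 0.11]  shift after turn [0.14 3.42 0.11]
```

View pics/s3b.png

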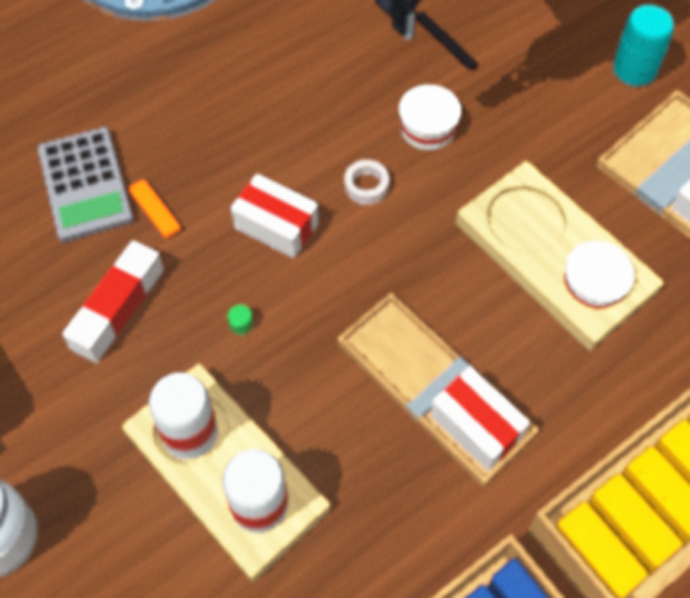

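The can sits upright in its recess (crop (183,410)). Now down over the tub.

Emit:
apply_moves(plan="0.1 0.3 0.1 0 0 0 1;0.04 0.6 0 0 0 0 1;0 0.7 0 0 0 0 1;0 0.6 0 0 0 0 1;0 0.4 0 0 0 0 1")

```text
time_s: 10.55
eef_pos: [0.4302, 0.1091, 0.0637]
eef_rot: [0.495, -0.494, -0.505, 0.506]
wrist_force: [-0.6, 0.3, -0.5]
opening: 1.004
```

Emit:
apply_moves(plan="0 0.3 0 0 0 0 1;0 0.2 0 0 0 0 1;0 0.2 0 0 0 0 1;0 0 0 0 0 0 1;0 0 0 0 0 0 1")

```text
time_s: 11.05
eef_pos: [0.4315, 0.1099, 0.0311]
eef_rot: [-0.494, 0.494, 0.506, -0.506]
wrist_force: [0.3, -0.8, 0.2]
opening: 1.003
```

```bash
python3 - <<'E'
from h import *
im=snap('scene','s4.png'); b=cv2.resize(im[90:240,220:420],None,fx=4,fy=4,interpolation=cv2.INTER_CUBIC); cv2.imwrite('pics/s4b.png',b[...,::-1])
E
python3 go.py .431 .1091 .025 1.6
```

```text
t 11.1 p [0.4317 0.11   0.0314] yaw 1.594 open 1.003 F [0.7 0.4 0.9] q [-0.02  0.22  2.06 -0.    0.86 -1.61]
turn [ 0.01 -0.05 -0.  ]  shift before turn [-0.02  0.13  0.02]  shift after turn [-0.02  0.13  0.02]
```

View pics/s4b.png

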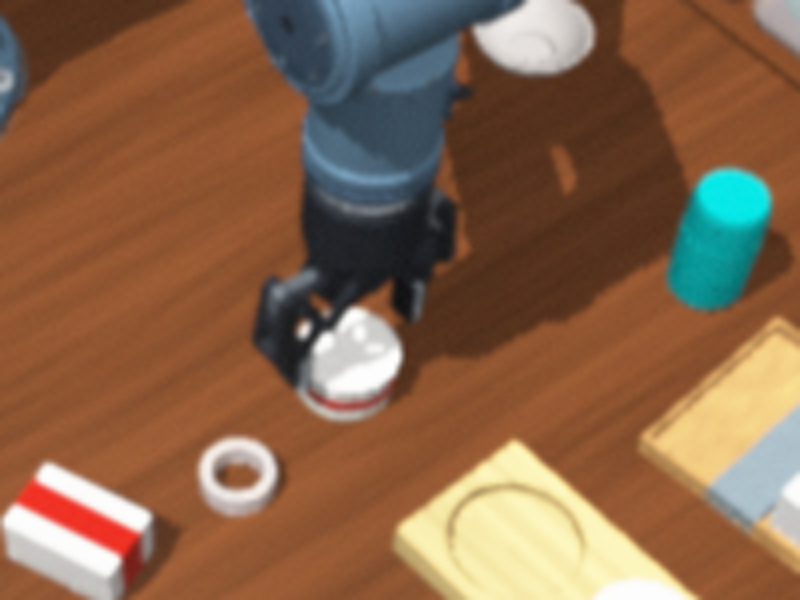

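```bash
python3 - <<'E'
from h import *
for z in (0,.01,.02,.03,.04):
    print(z,[(np.round(np.array(proj('scene',[.4317+dx,.110-.0425-.007,z]))*4-[880,360])).tolist() for dx in(-.011,0,.011)])
E
```

```text
0 [[276.0, 402.0], [287.0, 413.0], [297.0, 424.0]]
0.01 [[277.0, 393.0], [287.0, 404.0], [298.0, 415.0]]
0.02 [[277.0, 384.0], [288.0, 395.0], [298.0, 406.0]]
0.03 [[278.0, 375.0], [288.0, 386.0], [299.0, 397.0]]
0.04 [[278.0, 365.0], [289.0, 376.0], [300.0, 387.0]]
```

Open tips stand at about TCP height (left tip at crop (300,390), z≈0.03), so TCP 0.018 grips the lid and still clears the 22 mm block when placed.

Emit:
apply_moves(plan="0 0.1 0 0 0 0 1;0 0.1 0 0 0 0 1;0 0.06 0 0 0 0 1;0 0 0 0 0 0 1;0 0 0 0 0 0 0")

```text
time_s: 11.6
eef_pos: [0.431, 0.1101, 0.0177]
eef_rot: [0.494, -0.494, -0.506, 0.506]
wrist_force: [0.2, -0.4, -0.5]
opening: 0.858
```

Emit:
apply_moves(plan="0 0 0 0 0 0 0;0 0 0 0 0 0 0;0 0 0 0 0 0 0;0 0 0 0 0 0 0;0 0 0 0 0 0 0")

```text
time_s: 12.1
eef_pos: [0.4313, 0.11, 0.0185]
eef_rot: [0.494, -0.494, -0.506, 0.506]
wrist_force: [-4.4, -1.1, 8.6]
opening: 0.77
```

Emit:
apply_moves(plan="0 -0.1 0 0 0 0 0;0 -0.3 0 0 0 0 0;0 -0.6 0 0 0 0 0;0 -0.6 0 0 0 0 0;0 -0.4 0 0 0 0 0")

```text
time_s: 12.6
eef_pos: [0.4318, 0.1101, 0.1199]
eef_rot: [-0.494, 0.495, 0.506, -0.505]
wrist_force: [0.9, -1.1, -2.1]
opening: 0.769
```

```bash
python3 go.py .597 .1047 .12 1.6
```

```text
t 12.6 p [0.4318 0.1101 0.1199] yaw 1.594 open 0.769 F [ 0.9 -1.1 -2.1] q [-0.02  0.05  2.03  0.    1.06 -1.61]
turn [ 0.02 -0.05 -0.  ]  shift before turn [-0.18  0.   -3.3 ]  shift after turn [-0.2 -0.  -3.3]
```

Emit:
apply_moves(plan="-0.04 0 -0.4 0 0 0 0;-0.04 0 -0.7 0 0 0 0;-0.04 0 -0.7 0 0 0 0;-0.04 0 -0.7 0 0 0 0;-0.04 0 -0.5 0 0 0 0")

```text
time_s: 13.1
eef_pos: [0.5833, 0.1034, 0.1179]
eef_rot: [-0.494, 0.494, 0.506, -0.505]
wrist_force: [0.1, -0.2, -0.9]
opening: 0.767
```

Emit:
apply_moves(plan="0 0 -0.3 0 0 0 0;0 0 0 0 0 0 0;0 0.2 0 0 0 0 0;0 0.4 0 0 0 0 0;0 0.2 0 0 0 0 0")

```text
time_s: 13.6
eef_pos: [0.5938, 0.1041, 0.0755]
eef_rot: [0.495, -0.493, -0.505, 0.507]
wrist_force: [-0.5, -0.2, -1.2]
opening: 0.767
```

```bash
python3 - <<'E'
from h import *
im=snap('scene','s5.png'); b=cv2.resize(im[150:300,280:480],None,fx=4,fy=4,interpolation=cv2.INTER_CUBIC); cv2.imwrite('pics/s5b.png',b[...,::-1])
E
python3 go.py .597 .1047 .03 1.6
```

```text
t 13.65 p [0.5931 0.104  0.0742] yaw 1.594 open 0.767 F [-0.9 -0.1 -1.7] q [-0.02  0.44  1.65 -0.    1.06 -1.62]
turn [-0.05 -0.05  0.  ]  shift before turn [ 0.01  0.88 -0.08]  shift after turn [ 0.01  0.88 -0.08]
```

View pics/s5b.png

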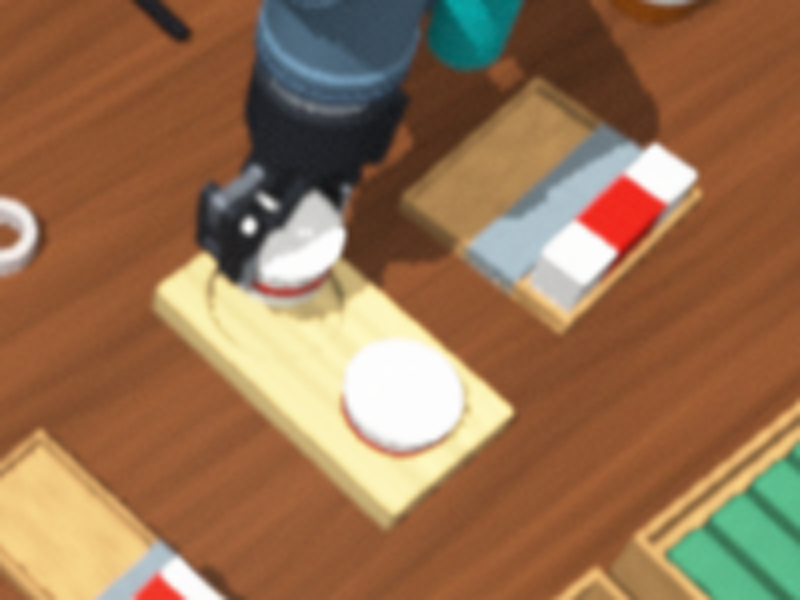

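Emit:
apply_moves(plan="0 0.3 -0.06 0 0 0 0;0 0.3 0 0 0 0 0;0 0.12 0 0 0 0 0;0 0 0 0 0 0 0;0 0 0 0 0 0 0")

```text
time_s: 14.15
eef_pos: [0.5995, 0.104, 0.0418]
eef_rot: [0.494, -0.494, -0.506, 0.506]
wrist_force: [0.4, -0.1, -2.0]
opening: 0.77
```

```bash
python3 go.py .597 .1047 .0295 1.6
```

```text
t 14.15 p [0.5995 0.104  0.0418] yaw 1.594 open 0.77 F [ 0.4 -0.1 -2. ] q [-0.02  0.5   1.64  0.    1.   -1.62]
turn [-0.   -0.05  0.  ]  shift before turn [0.02 0.25 0.05]  shift after turn [0.02 0.25 0.05]
```

Emit:
apply_moves(plan="0 0.1 0.05 0 0 0 0;0 0.1 0 0 0 0 0;0 0.04 0 0 0 0 0;0 0 0 0 0 0 0;0 0 0 0 0 0 0")

```text
time_s: 14.65
eef_pos: [0.5969, 0.1039, 0.0298]
eef_rot: [-0.494, 0.494, 0.506, -0.506]
wrist_force: [0.5, -0.5, -1.1]
opening: 0.766
```

```bash
python3 - <<'E'
from h import *
im=snap('scene','s6.png'); b=cv2.resize(im[150:300,280:480],None,fx=4,fy=4,interpolation=cv2.INTER_CUBIC); cv2.imwrite('pics/s6b.png',b[...,::-1])
E
python3 go.py .597 .1047 .0295 1.6
```

```text
t 14.7 p [0.597  0.1039 0.0299] yaw 1.594 open 0.766 F [-1.8  0.  -0.7] q [-0.02  0.51  1.65 -0.    0.98 -1.62]
turn [ 0.   -0.05 -0.  ]  shift before turn [ 0.02  0.01 -0.  ]  shift after turn [ 0.02  0.01 -0.  ]
```

View pics/s6b.png

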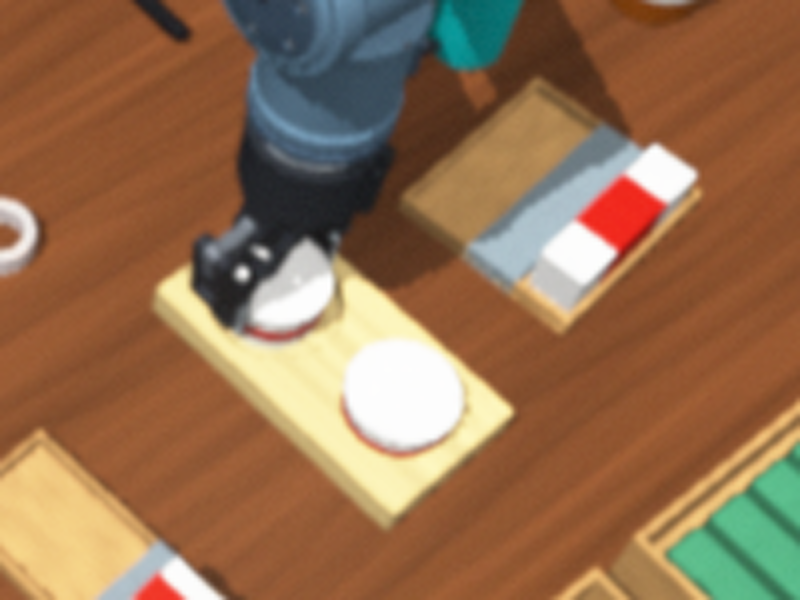

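The tub is inside its recess and the wrist is free of contact force. I let go.

Emit:
apply_moves(plan="0 0 0 0 0 0 1;0 0 0 0 0 0 1;0 0 0 0 0 0 1;0 0 0 0 0 0 1;0 -0.1 0 0 0 0 1")

```text
time_s: 15.2
eef_pos: [0.5962, 0.1038, 0.0343]
eef_rot: [0.495, -0.494, -0.505, 0.506]
wrist_force: [-0.8, 0.4, -0.5]
opening: 0.997
```

Emit:
apply_moves(plan="0 -0.3 0 0 0 0 1;0 -0.6 0 0 0 0 1;0 -0.6 0 0 0 0 1;0 -0.6 0 0 0 0 1;0 -0.5 0 0 0 0 1")

```text
time_s: 15.7
eef_pos: [0.5976, 0.1039, 0.1683]
eef_rot: [-0.493, 0.495, 0.507, -0.505]
wrist_force: [0.7, 0.7, -0.9]
opening: 1.004
```

```bash
python3 go.py .4235 -.297 .165 .4422
```

```text
t 15.7 p [0.5976 0.1039 0.1683] yaw 1.594 open 1.004 F [ 0.7  0.7 -0.9] q [-0.02  0.32  1.59  0.    1.23 -1.62]
turn [0.02 9.6  0.01]  shift before turn [-7.94  0.06  3.67]  shift after turn [-6.58  0.07 -5.76]
```

Emit:
apply_moves(plan="-0.5 0 0.2 0 0 0 1;-0.8 0 0.4 0 0 0 1;-0.8 0 0.4 0 0 0 1;-0.8 0 0.4 0 0 0 1;-0.8 0 0.4 0 0 0 1")

```text
time_s: 16.2
eef_pos: [0.5106, -0.0845, 0.1664]
eef_rot: [-0.493, 0.495, 0.506, -0.506]
wrist_force: [0.6, -1.1, 0.7]
opening: 0.999
```

Emit:
apply_moves(plan="-0.8 0 0.4 0 0 0 1;-0.8 0 0.4 0 0 0 1;-0.8 0 0.4 0 0 0 1;-0.8 0 0.3 0 0 0 1;-0.6 0 0.2 0 0 0 1")

```text
time_s: 16.7
eef_pos: [0.4297, -0.2776, 0.1665]
eef_rot: [0.494, -0.495, -0.505, 0.506]
wrist_force: [1.1, 0.0, -0.1]
opening: 1.002
```

Emit:
apply_moves(plan="-0.4 0 0.1 0 0.5 0 1;0 0 0 0 0.8 0 1;0 0 0 0 0.9 0 1;0 0 0 0 0.9 0 1;0 0 0 0 0.9 0 1")

```text
time_s: 17.2
eef_pos: [0.4262, -0.2956, 0.1662]
eef_rot: [-0.601, 0.602, 0.372, -0.372]
wrist_force: [0.3, 0.2, 0.1]
opening: 1.001
```

Emit:
apply_moves(plan="0 0 0 0 0.9 0 1;0 0 0 0 0.9 0 1;0 0 0 0 0.9 0 1;0 0 0 0 0.9 0 1;0 0 0 0 0.9 0 1")

```text
time_s: 17.7
eef_pos: [0.4263, -0.2954, 0.1662]
eef_rot: [-0.678, 0.679, 0.199, -0.198]
wrist_force: [-0.2, -0.6, -0.2]
opening: 1.001
```

```bash
python3 - <<'E'
from h import *
im=snap('scene','s7.png'); b=cv2.resize(im[110:390,150:450],None,fx=2.1,fy=2.1,interpolation=cv2.INTER_CUBIC); cv2.imwrite('pics/s7b.png',b[...,::-1])
E
python3 go.py .4235 -.297 .022 .4422
```

```text
t 17.75 p [ 0.4263 -0.2954  0.1662] yaw 0.564 open 0.998 F [ 0.4 -0.2  0.4] q [-0.84  0.14  1.82  0.    1.18 -1.4 ]
turn [0.01 1.02 0.  ]  shift before turn [-0.07  2.88  0.01]  shift after turn [-0.06  2.88 -0.  ]
```

View pics/s7b.png

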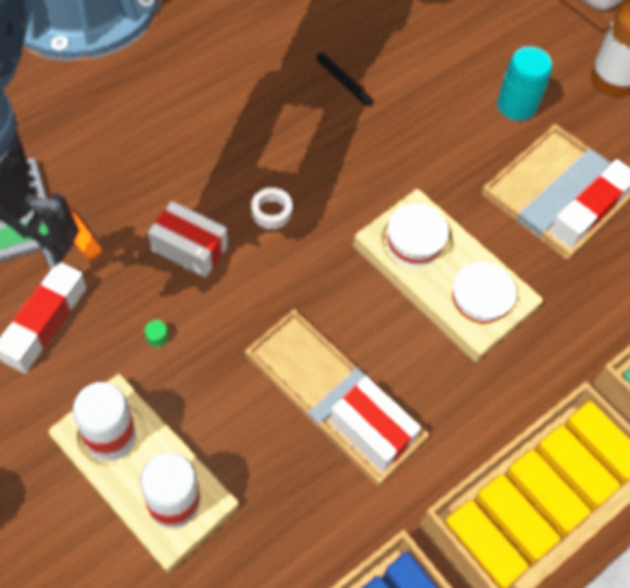

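Tub and can both sit in their recesses. Down on the bar.

Emit:
apply_moves(plan="0 0.2 0 0 0.5 0 0.7;-0.06 0.5 0 0 0.5 0 0.7;0 0.6 0 0 0 0 0.7;0 0.6 0 0 0 0 0.7;0 0.4 0 0 0 0 0.7")

```text
time_s: 18.25
eef_pos: [0.4231, -0.2963, 0.0489]
eef_rot: [0.689, -0.689, -0.16, 0.16]
wrist_force: [0.0, 0.9, 0.0]
opening: 0.702
```

Emit:
apply_moves(plan="0 0.3 0 0 0 0 0.7;0 0.1 0 0 0 0 0.7;0 0.08 0 0 0 0 0.7;0 0 0 0 0 0 0.7;0 0 0 0 0 0 0.7")

```text
time_s: 18.75
eef_pos: [0.424, -0.2972, 0.0268]
eef_rot: [-0.688, 0.689, 0.16, -0.159]
wrist_force: [-0.1, -0.4, 0.5]
opening: 0.704
```

```bash
python3 - <<'E'
from h import *
im=snap('scene','s8.png'); b=cv2.resize(im[180:330,90:290],None,fx=4,fy=4,interpolation=cv2.INTER_CUBIC); cv2.imwrite('pics/s8b.png',b[...,::-1])
E
python3 go.py .4235 -.297 .027 .4422
```

```text
t 18.8 p [ 0.424  -0.2972  0.0268] yaw 0.454 open 0.702 F [ 0.1 -0.1  0.2] q [-0.84  0.36  1.88 -0.    0.89 -1.3 ]
turn [0.01 0.1  0.  ]  shift before turn [-0.01 -0.    0.01]  shift after turn [-0.01 -0.    0.01]
```

View pics/s8b.png

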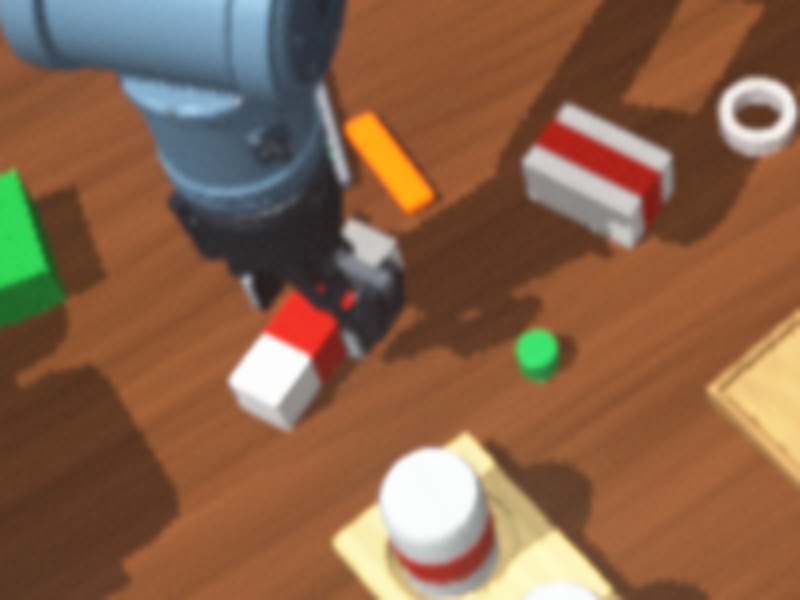

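The bar lies centred between the pads (crop (310,330)). I turn the last 0.1 while closing, then lift.

Emit:
apply_moves(plan="0 0 0 0 0.1 0 0.7;0 0 0 0 0 0 0;0 0 0 0 0 0 0;0 0 0 0 0 0 0;0 0 0 0 0 0 0")

```text
time_s: 19.3
eef_pos: [0.4238, -0.297, 0.0263]
eef_rot: [-0.69, 0.69, 0.155, -0.155]
wrist_force: [0.3, 1.0, 5.5]
opening: 0.365
```

Emit:
apply_moves(plan="0 0 0 0 0 0 0;0 -0.2 0 0 0 0 0;0 -0.6 0 0 0 0 0;0 -0.7 0 0 0 0 0;0 -0.7 0 0 0 0 0")

```text
time_s: 19.8
eef_pos: [0.4228, -0.296, 0.1367]
eef_rot: [0.69, -0.689, -0.155, 0.155]
wrist_force: [-0.2, -0.7, -2.9]
opening: 0.361
```

Emit:
apply_moves(plan="0 -0.6 0 0 0 0 0;0 -0.3 0 0 0 0 0;0 0 0 0 0 0 0;0 0 0 0 0 0 0;0 0 0 0 0 0 0")

```text
time_s: 20.3
eef_pos: [0.4226, -0.2958, 0.1792]
eef_rot: [0.691, -0.689, -0.154, 0.156]
wrist_force: [0.2, -1.0, -1.3]
opening: 0.359
```

```bash
python3 - <<'E'
from h import *
im=snap('scene','s9.png'); b=cv2.resize(im[130:330,60:320],None,fx=3,fy=3,interpolation=cv2.INTER_CUBIC); cv2.imwrite('pics/s9b.png',b[...,::-1])
E
python3 go.py .608 .302 .18 .1128
```

```text
t 20.35 p [ 0.4227 -0.2958  0.1791] yaw 0.442 open 0.363 F [-1.6  0.5 -1.5] q [-0.84  0.12  1.81 -0.    1.21 -1.28]
turn [-0.02  2.74 -0.01]  shift before turn [8.46 0.   9.22]  shift after turn [ 5.03 -0.02 11.46]
```

View pics/s9b.png

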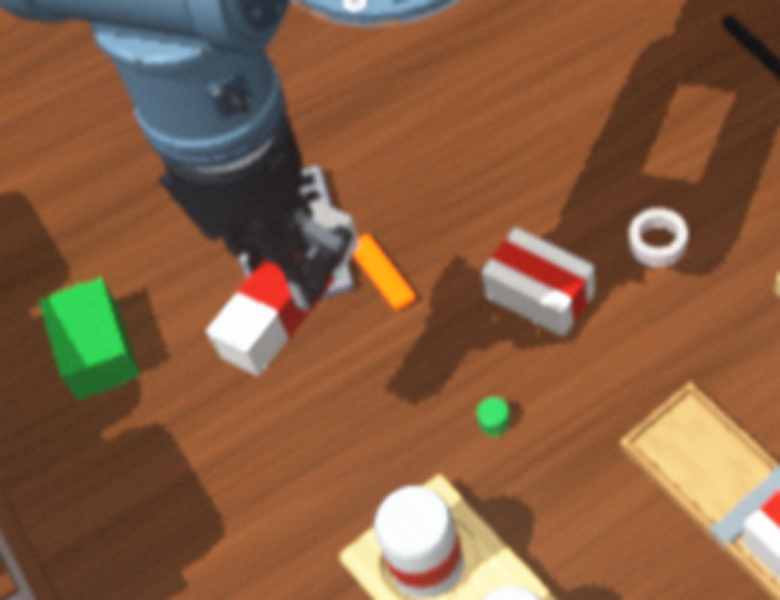

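Emit:
apply_moves(plan="0 0 0 0 0.4 0 0;0 0 0 0 0.6 0 0;0 0 0 0 0.6 0 0;0 0 0 0 0.6 0 0;0 0 0 0 0.5 0 0")

```text
time_s: 20.85
eef_pos: [0.4229, -0.2961, 0.1793]
eef_rot: [0.707, -0.705, -0.04, 0.041]
wrist_force: [-0.1, -0.3, -1.6]
opening: 0.358
```

Emit:
apply_moves(plan="0.2 0 0.4 0 0 0 0;0.3 0 0.7 0 0 0 0;0.3 0 0.8 0 0 0 0;0.4 0 0.8 0 0 0 0;0.4 0 0.8 0 0 0 0")

```text
time_s: 21.35
eef_pos: [0.4818, -0.1117, 0.1796]
eef_rot: [0.706, -0.705, -0.041, 0.042]
wrist_force: [1.0, -0.9, -2.0]
opening: 0.357
```

Emit:
apply_moves(plan="0.4 0 0.8 0 0 0 0;0.4 0 0.8 0 0 0 0;0.4 0 0.8 0 0 0 0;0.4 0 0.8 0 0 0 0;0.3 0 0.8 0 0 0 0")

```text
time_s: 21.85
eef_pos: [0.553, 0.0982, 0.1794]
eef_rot: [0.706, -0.706, -0.041, 0.042]
wrist_force: [0.6, -0.1, -1.0]
opening: 0.363
```

Emit:
apply_moves(plan="0.3 0 0.8 0 0 0 0;0.3 0 0.8 0 0 0 0;0.3 0 0.8 0 0 0 0;0.3 0 0.7 0 0 0 0;0.2 0 0.5 0 0 0 0")

```text
time_s: 22.35
eef_pos: [0.6008, 0.2858, 0.1788]
eef_rot: [-0.706, 0.706, 0.041, -0.043]
wrist_force: [0.8, -0.1, -2.0]
opening: 0.356
```

```bash
python3 go.py .608 .302 .08 .1128
```

```text
t 22.35 p [0.6008 0.2858 0.1788] yaw 0.12 open 0.356 F [ 0.8 -0.1 -2. ] q [0.27 0.43 1.42 0.   1.29 0.15]
turn [-0.    0.06 -0.02]  shift before turn [0.19 1.98 0.31]  shift after turn [0.18 1.98 0.31]
```

Emit:
apply_moves(plan="0.1 0 0.1 0 0 0 0;0 0.3 0 0 0 0 0;0 0.6 0 0 0 0 0;0 0.5 0 0 0 0 0;0 0 0 0 0 0 0")

```text
time_s: 22.85
eef_pos: [0.6017, 0.2861, 0.1043]
eef_rot: [-0.705, 0.707, 0.037, -0.045]
wrist_force: [-0.8, -0.5, -2.1]
opening: 0.359
```

```bash
python3 - <<'E'
from h import *
im=snap('scene','s10.png'); b=cv2.resize(im[110:260,320:520],None,fx=4,fy=4,interpolation=cv2.INTER_CUBIC); cv2.imwrite('pics/s10b.png',b[...,::-1])
E
python3 go.py .608 .302 .031 .1128
```

```text
t 22.9 p [0.6034 0.2868 0.1071] yaw 0.117 open 0.36 F [ 0.4  0.2 -1.3] q [ 0.27  0.52  1.45 -0.    1.18  0.15]
turn [ 0.01  0.03 -0.06]  shift before turn [0.14 1.52 0.29]  shift after turn [0.13 1.52 0.29]
```

View pics/s10b.png

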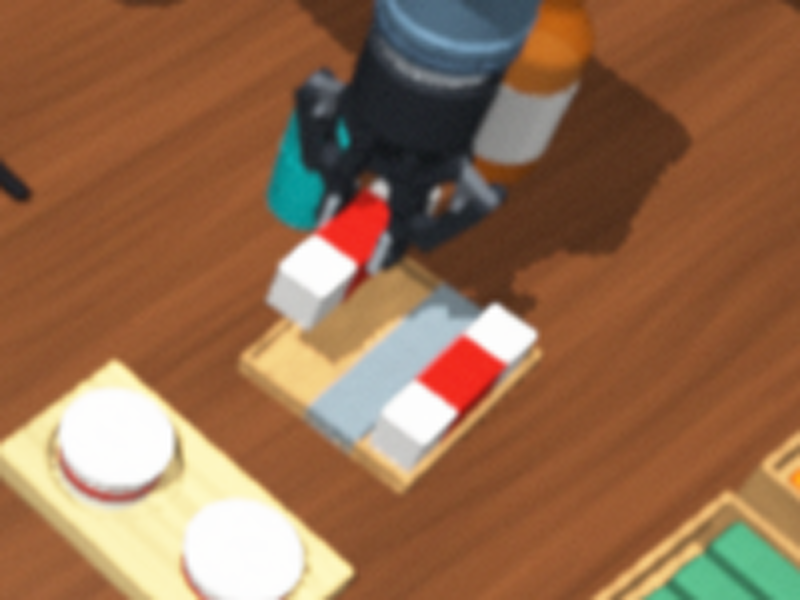

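Emit:
apply_moves(plan="0.1 0 0.2 0 0 0 0;0.03 0 0.08 0 0 0 0;0 0.3 0 0 0 0 0;0 0.4 0 0 0 0 0;0 0.3 0 0 0 0 0")

```text
time_s: 23.4
eef_pos: [0.6101, 0.3036, 0.0594]
eef_rot: [-0.706, 0.706, 0.042, -0.042]
wrist_force: [-0.7, -0.1, -1.9]
opening: 0.357
```

Emit:
apply_moves(plan="0 0.1 0 0 0 0 0;0 0 0 0 0 0 0;0 0 0 0 0 0 0;0 0 0 0 0 0 0;0 0 0 0 0 0 0")

```text
time_s: 23.9
eef_pos: [0.6112, 0.3037, 0.0568]
eef_rot: [0.706, -0.706, -0.042, 0.041]
wrist_force: [-0.9, -0.2, -2.6]
opening: 0.361
```

```bash
python3 - <<'E'
from h import *
im=snap('scene','s11.png'); b=cv2.resize(im[110:260,320:520],None,fx=4,fy=4,interpolation=cv2.INTER_CUBIC); cv2.imwrite('pics/s11b.png',b[...,::-1])
E
python3 go.py .608 .302 .031 .1128
```

```text
t 23.95 p [0.6111 0.3037 0.0567] yaw 0.118 open 0.362 F [ 0.   0.7 -1.4] q [0.29 0.61 1.43 0.   1.1  0.17]
turn [-0.    0.04  0.01]  shift before turn [-0.07  0.51 -0.03]  shift after turn [-0.07  0.51 -0.03]
```

View pics/s11b.png

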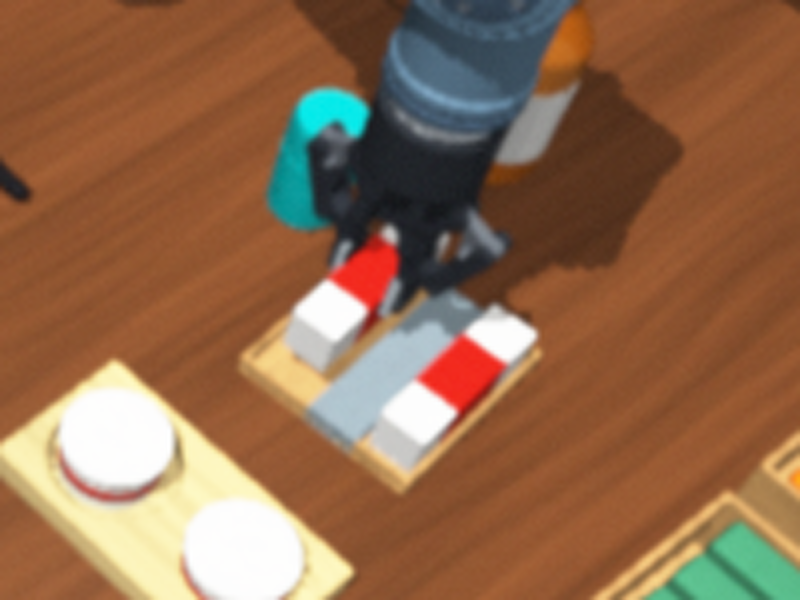

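Emit:
apply_moves(plan="-0.06 0.1 0 0 0 0 0;0 0.2 0 0 0 0 0;0 0.15 0 0 0 0 0;0 0.05 0 0 0 0 0;0 0 0 0 0 0 0")

```text
time_s: 24.45
eef_pos: [0.6071, 0.3031, 0.0304]
eef_rot: [-0.706, 0.706, 0.041, -0.042]
wrist_force: [-1.6, -1.1, 1.8]
opening: 0.363
```

```bash
python3 - <<'E'
from h import *
im=snap('scene','s12.png'); b=cv2.resize(im[110:260,320:520],None,fx=4,fy=4,interpolation=cv2.INTER_CUBIC); cv2.imwrite('pics/s12b.png',b[...,::-1])
E
python3 go.py .608 .302 .031 .1128
```

```text
t 24.5 p [0.6072 0.3031 0.0304] yaw 0.118 open 0.361 F [-1.3 -0.2  1.4] q [ 0.29  0.64  1.44 -0.    1.06  0.17]
turn [ 0.    0.04 -0.01]  shift before turn [ 0.01 -0.01 -0.02]  shift after turn [ 0.01 -0.01 -0.02]
```

View pics/s12b.png

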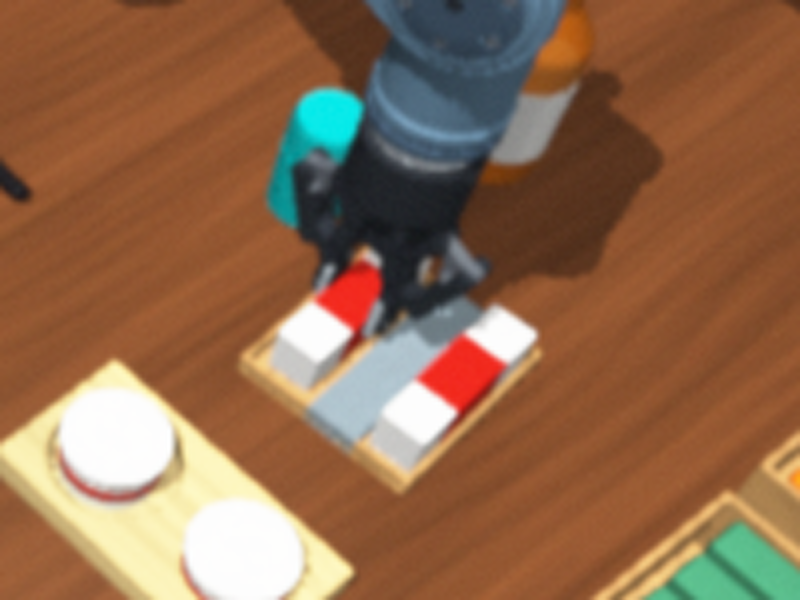

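The bar rests on the tray floor (force turned from −2 to +1.8 N). I release to 0.6 only, because the fixed carton is close.

Emit:
apply_moves(plan="0 0 0 0 0 0 0.6;0 0 0 0 0 0 0.6;0 0 0 0 0 0 0.6;0 0 0 0 0 0 0.6;0 -0.1 0 0 0 0 0.6")

```text
time_s: 25.0
eef_pos: [0.607, 0.303, 0.0351]
eef_rot: [-0.706, 0.706, 0.041, -0.042]
wrist_force: [0.7, 0.4, -0.5]
opening: 0.598
```

Emit:
apply_moves(plan="0 -0.3 0 0 0 0 0.6;0 -0.6 0 0 0 0 0.6;0 -0.6 0 0 0 0 0.6;0 -0.6 0 0 0 0 0.6;0 -0.5 0 0 0 0 0.6")

```text
time_s: 25.5
eef_pos: [0.6083, 0.3035, 0.1695]
eef_rot: [0.706, -0.706, -0.043, 0.041]
wrist_force: [0.5, -0.5, 0.4]
opening: 0.599
```

```bash
python3 go.py .437 -.109 .16 -1.155
```

```text
t 25.5 p [0.6083 0.3035 0.1695] yaw 0.118 open 0.599 F [ 0.5 -0.5  0.4] q [0.29 0.47 1.38 0.   1.28 0.17]
turn [-0.02 10.61  0.02]  shift before turn [-4.38  0.17 -7.79]  shift after turn [ 6.16  0.19 -6.47]
```

Emit:
apply_moves(plan="-0.2 0 -0.5 0 0 0 1;-0.4 0 -0.8 0 0 0 1;-0.4 0 -0.8 0 0 0 1;-0.4 0 -0.8 0 0 0 1;-0.5 0 -0.8 0 0 0 1")

```text
time_s: 26.0
eef_pos: [0.5351, 0.1069, 0.1675]
eef_rot: [-0.706, 0.706, 0.043, -0.041]
wrist_force: [-0.1, -0.5, 0.4]
opening: 1.0
```

Emit:
apply_moves(plan="-0.5 0 -0.8 0 0 0 1;-0.5 0 -0.8 0 0 0 1;-0.5 0 -0.8 0 0 0 1;-0.5 0 -0.8 0 0 0 1;-0.4 0 -0.7 0 0 0 1")

```text
time_s: 26.5
eef_pos: [0.4381, -0.1013, 0.1673]
eef_rot: [-0.705, 0.706, 0.042, -0.041]
wrist_force: [0.4, 0.4, 0.1]
opening: 0.999
```

Emit:
apply_moves(plan="0 0 -0.1 0 0.5 0 1;0 0 0 0 0.9 0 1;0 0 0 0 0.9 0 1;0 0 0 0 0.9 0 1;0 0 0 0 0.9 0 1")

```text
time_s: 27.0
eef_pos: [0.4398, -0.1048, 0.1672]
eef_rot: [-0.694, 0.695, -0.132, 0.134]
wrist_force: [-0.1, -0.3, 1.1]
opening: 0.999
```

Emit:
apply_moves(plan="0 0 0 0 0.9 0 1;0 0 0 0 0.9 0 1;0 0 0 0 0.9 0 1;0 0 0 0 0.9 0 1;0 0 0 0 0.9 0 1")

```text
time_s: 27.5
eef_pos: [0.4399, -0.1047, 0.1672]
eef_rot: [-0.634, 0.634, -0.313, 0.314]
wrist_force: [0.5, -0.1, 0.2]
opening: 1.001
```

Emit:
apply_moves(plan="0 0 0 0 0.9 0 1;0 0 0 0 0.7 0 1;0 0 0 0 0.3 0 1;0 0 0 0 0 0 1;0 0 0 0 0 0 1")

```text
time_s: 28.0
eef_pos: [0.4397, -0.1046, 0.1667]
eef_rot: [0.595, -0.595, 0.381, -0.382]
wrist_force: [-0.2, -0.4, 0.8]
opening: 1.001
```

```bash
python3 - <<'E'
from h import *
im=snap('scene','s13.png'); b=cv2.resize(im[90:340,150:480],None,fx=2.3,fy=2.3,interpolation=cv2.INTER_CUBIC); cv2.imwrite('pics/s13b.png',b[...,::-1])
E
python3 go.py .437 -.109 .024 -1.155
```

```text
t 28.05 p [ 0.4397 -0.1046  0.1665] yaw -1.141 open 0.998 F [ 0.3 -0.   0.4] q [-0.5  -0.01  1.98 -0.    1.17  0.64]
turn [-0.01  0.12  0.01]  shift before turn [ 0.06  2.85 -0.09]  shift after turn [ 0.06  2.85 -0.08]
```

View pics/s13b.png

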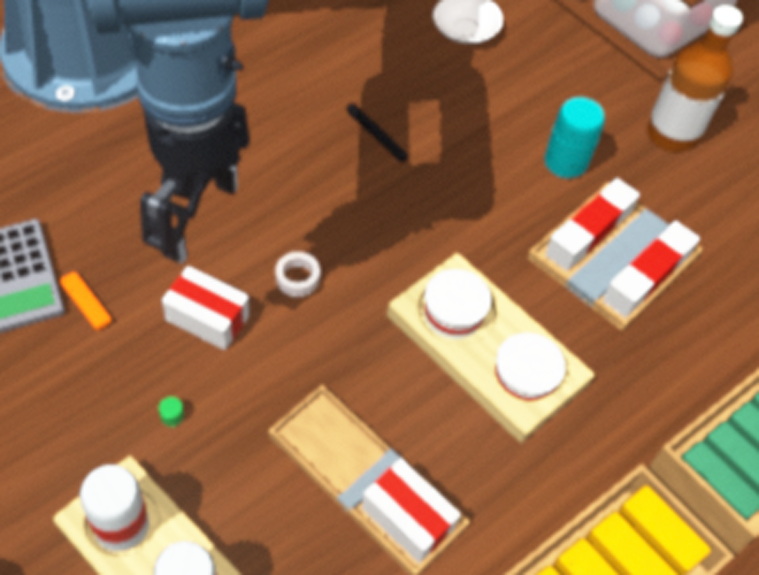

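The bar lies in its tray (crop (595,222)). Now down on the gum.

Emit:
apply_moves(plan="0.06 0.2 -0.08 0 0.1 0 1;0 0.5 0 0 0 0 1;0 0.6 0 0 0 0 1;0 0.6 0 0 0 0 1;0 0.4 0 0 0 0 1")

```text
time_s: 28.55
eef_pos: [0.4355, -0.1084, 0.0483]
eef_rot: [-0.592, 0.593, -0.387, 0.385]
wrist_force: [-0.2, 0.2, -0.7]
opening: 0.998
```

Emit:
apply_moves(plan="0 0.3 0 0 0 0 1;0 0.15 0 0 0 0 1;0 0.05 0 0 0 0 1;0 0 0 0 0 0 1;0 0 0 0 0 0 1")

```text
time_s: 29.05
eef_pos: [0.4376, -0.1092, 0.0265]
eef_rot: [0.593, -0.593, 0.385, -0.386]
wrist_force: [0.1, -0.3, 0.5]
opening: 1.003
```

```bash
python3 - <<'E'
from h import *
im=snap('scene','s14.png'); b=cv2.resize(im[140:290,160:360],None,fx=4,fy=4,interpolation=cv2.INTER_CUBIC); cv2.imwrite('pics/s14b.png',b[...,::-1])
E
python3 go.py .437 -.109 .026 -1.155
```

```text
t 29.1 p [ 0.4377 -0.1092  0.0266] yaw -1.154 open 0.997 F [-0.7  0.1 -0.5] q [-0.51  0.24  2.05 -0.    0.85  0.65]
turn [-0.01  0.01  0.01]  shift before turn [-0.01  0.01 -0.01]  shift after turn [-0.01  0.01 -0.01]
```

View pics/s14b.png

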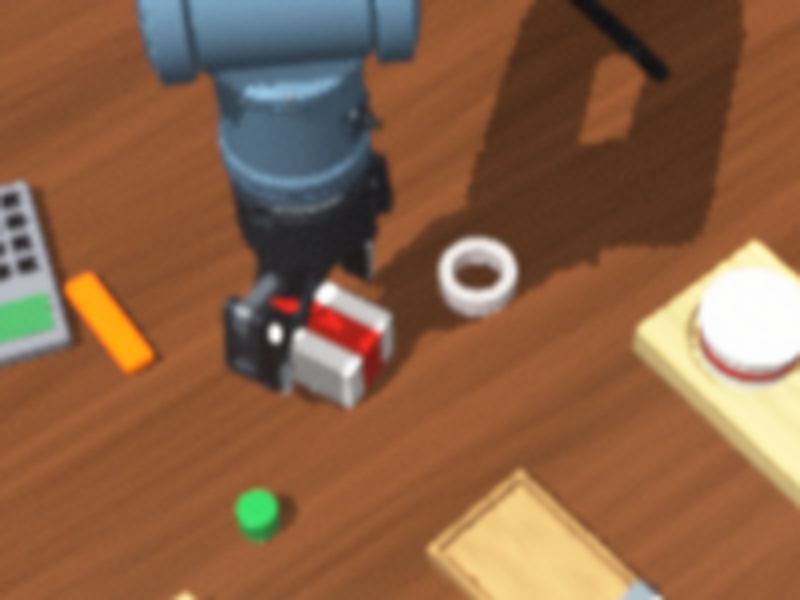

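The gum is between the open fingers (crop (330,350)). I grip and lift.

Emit:
apply_moves(plan="0 0 0 0 0 0 0;0 0 0 0 0 0 0;0 0 0 0 0 0 0;0 0 0 0 0 0 0;0 0 0 0 0 0 0")

```text
time_s: 29.6
eef_pos: [0.4375, -0.109, 0.0265]
eef_rot: [0.593, -0.593, 0.385, -0.386]
wrist_force: [-1.7, 2.2, 6.0]
opening: 0.571
```

Emit:
apply_moves(plan="0 -0.1 0 0 0 0 0;0 -0.3 0 0 0 0 0;0 -0.6 0 0 0 0 0;0 -0.6 0 0 0 0 0;0 -0.4 0 0 0 0 0")

```text
time_s: 30.1
eef_pos: [0.4375, -0.109, 0.1279]
eef_rot: [0.593, -0.593, 0.385, -0.386]
wrist_force: [0.4, 0.1, -1.1]
opening: 0.574
```

```bash
python3 - <<'E'
from h import *
im=snap('scene','s15.png'); b=cv2.resize(im[110:290,160:400],None,fx=3,fy=3,interpolation=cv2.INTER_CUBIC); cv2.imwrite('pics/s15b.png',b[...,::-1])
E
python3 go.py .6375 -.096 .13 -1.457
```

```text
t 30.15 p [ 0.4392 -0.1099  0.1305] yaw -1.154 open 0.574 F [ 2.6 -0.4  1.2] q [-0.51  0.04  2.01  0.    1.09  0.65]
turn [-0.04  2.53  0.04]  shift before turn [1.35 0.03 3.74]  shift after turn [0.17 0.01 3.97]
```

View pics/s15b.png

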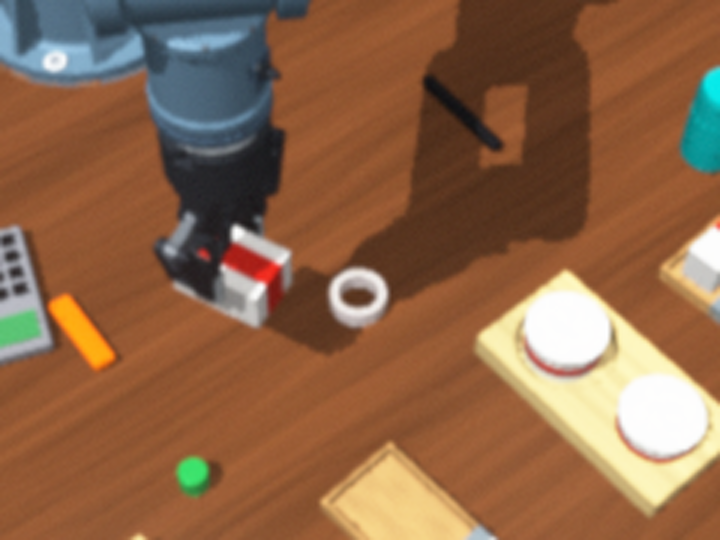

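Emit:
apply_moves(plan="0 0 0 0 0.4 0 0;0 0 0 0 0.6 0 0;0 0 0 0 0.6 0 0;0 0 0 0 0.6 0 0;0 0 0 0 0.4 0 0")

```text
time_s: 30.65
eef_pos: [0.4366, -0.1086, 0.1252]
eef_rot: [-0.525, 0.525, -0.474, 0.474]
wrist_force: [0.2, -0.1, -1.9]
opening: 0.577
```

Emit:
apply_moves(plan="0 0 0.3 0 0 0 0;0.04 0 0.6 0 0 0 0;0.04 0 0.7 0 0 0 0;0.04 0 0.7 0 0 0 0;0.04 0 0.7 0 0 0 0")

```text
time_s: 31.15
eef_pos: [0.5878, -0.1007, 0.1249]
eef_rot: [-0.525, 0.526, -0.474, 0.473]
wrist_force: [0.1, 0.6, -0.7]
opening: 0.574
```

Emit:
apply_moves(plan="0 0 0.6 0 0 0 0;0 0 0.3 0 0 0 0;0 0 0 0 0 0 0;0 0 0 0 0 0 0;0 0 0 0 0 0 0")

```text
time_s: 31.65
eef_pos: [0.6305, -0.0963, 0.1251]
eef_rot: [-0.525, 0.526, -0.474, 0.473]
wrist_force: [-0.1, -0.1, -1.0]
opening: 0.575
```

```bash
python3 go.py .6375 -.096 .0305 -1.457
```

```text
t 31.65 p [ 0.6305 -0.0963  0.1251] yaw -1.466 open 0.575 F [-0.1 -0.1 -1. ] q [-0.34  0.44  1.53 -0.    1.18  1.13]
turn [ 0.01 -0.08 -0.01]  shift before turn [0.01 1.89 0.14]  shift after turn [0.01 1.89 0.14]
```

Emit:
apply_moves(plan="0 0.2 0.1 0 -0.08 0 0;0 0.4 0.04 0 0 0 0;0 0.4 0 0 0 0 0;0 0.2 0 0 0 0 0;0 0 0 0 0 0 0")

```text
time_s: 32.15
eef_pos: [0.637, -0.0952, 0.0635]
eef_rot: [-0.527, 0.528, -0.472, 0.469]
wrist_force: [-1.0, 0.5, -1.7]
opening: 0.572
```

Emit:
apply_moves(plan="0 0.1 0 0 0 0 0;0 0 0 0 0 0 0;0 0 0 0 0 0 0;0 0 0 0 0 0 0;0 0 0 0 0 0 0")

```text
time_s: 32.65
eef_pos: [0.6391, -0.0957, 0.0614]
eef_rot: [0.528, -0.528, 0.47, -0.471]
wrist_force: [-0.7, 0.4, -0.9]
opening: 0.569
```

```bash
python3 - <<'E'
from h import *
im=snap('scene','s16.png'); b=cv2.resize(im[200:350,220:420],None,fx=4,fy=4,interpolation=cv2.INTER_CUBIC); cv2.imwrite('pics/s16b.png',b[...,::-1])
E
python3 go.py .6375 -.096 .0305 -1.457
```

```text
t 32.7 p [ 0.639  -0.0957  0.0612] yaw -1.456 open 0.573 F [-0.2 -0.4 -1.4] q [-0.33  0.54  1.53 -0.    1.07  1.12]
turn [-0.01  0.01  0.  ]  shift before turn [ 0.    0.61 -0.03]  shift after turn [ 0.    0.61 -0.03]
```

View pics/s16b.png

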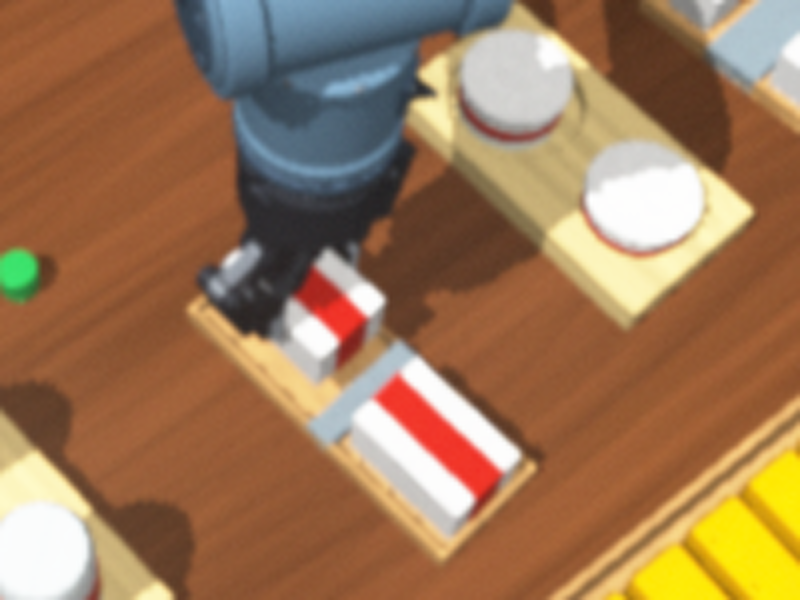

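The gum hangs aligned over its place; I lower the last 30 mm.

Emit:
apply_moves(plan="0 0.2 -0.03 0 0 0 0;0 0.2 0 0 0 0 0;0 0.15 0 0 0 0 0;0 0.06 0 0 0 0 0;0 0 0 0 0 0 0")

```text
time_s: 33.2
eef_pos: [0.6368, -0.0957, 0.0305]
eef_rot: [-0.528, 0.528, -0.471, 0.47]
wrist_force: [-4.8, 1.0, 7.8]
opening: 0.572
```

```bash
python3 - <<'E'
from h import *
im=snap('scene','s17.png'); b=cv2.resize(im[200:350,220:420],None,fx=4,fy=4,interpolation=cv2.INTER_CUBIC); cv2.imwrite('pics/s17b.png',b[...,::-1])
E
python3 go.py .6375 -.096 .0305 -1.457
```

```text
t 33.25 p [ 0.6368 -0.0957  0.0305] yaw -1.456 open 0.573 F [-5.2  1.5  7.1] q [-0.33  0.58  1.54 -0.    1.02  1.12]
turn [ 0.01  0.01 -0.  ]  shift before turn [ 0.01 -0.    0.01]  shift after turn [ 0.01 -0.    0.01]
```

View pics/s17b.png

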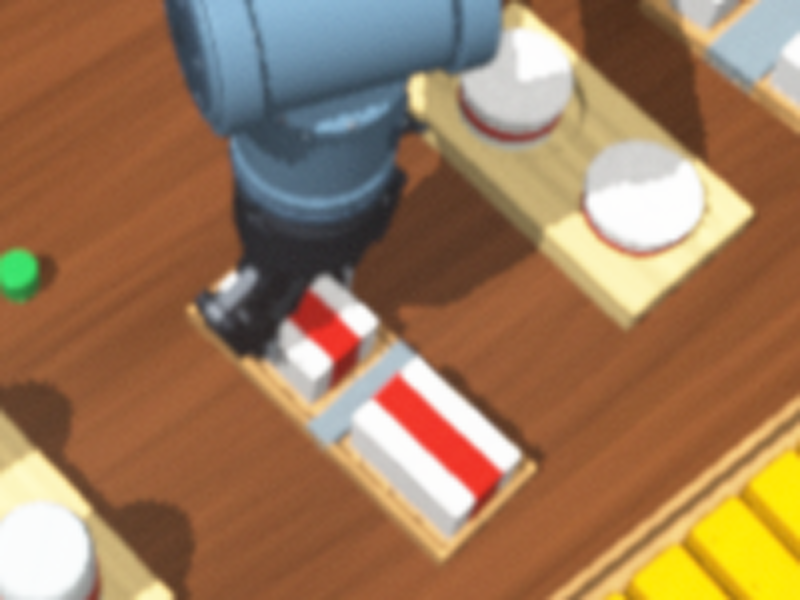

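The gum is on the floor (about 8 N up). I let go and retreat to the start side.

Emit:
apply_moves(plan="0 -0.02 0 0 0 0 0;0 0 0 0 0 0 0.85;0 0 0 0 0 0 0.85;0 0 0 0 0 0 0.85;0 0 0 0 0 0 0.85")

```text
time_s: 33.75
eef_pos: [0.6373, -0.0958, 0.0311]
eef_rot: [-0.528, 0.528, -0.471, 0.471]
wrist_force: [1.1, -0.3, 1.2]
opening: 0.852
```

Emit:
apply_moves(plan="0 -0.2 0 0 0 0 0.85;0 -0.5 0 0 0 0 0.85;0 -0.7 0 0 0 0 0.85;0 -0.7 0 0 0 0 0.85;0 -0.7 0 0 0 0 0.85")

```text
time_s: 34.25
eef_pos: [0.6373, -0.0958, 0.1735]
eef_rot: [0.528, -0.528, 0.47, -0.471]
wrist_force: [-0.1, 1.1, 0.2]
opening: 0.848
```

Emit:
apply_moves(plan="0 -0.3 -0.3 0 0 0 0.85;0 0 -0.7 0 0 0 0.85;0 0 -0.8 0 0 0 0.85;0 0 -0.8 0 0 0 0.85;0 0 -0.8 0 0 0 0.85")

```text
time_s: 34.75
eef_pos: [0.467, -0.1152, 0.187]
eef_rot: [0.528, -0.528, 0.47, -0.471]
wrist_force: [-0.3, -0.0, 0.1]
opening: 0.852
```

Emit:
apply_moves(plan="0 0 -0.8 0 0 0 0.85;0 0 -0.5 0 0 0 0.85;0 0 -0.2 0 0 0 0.85;0 0 0 0 0 0 0.85;0 0 0 0 0 0 0.85")

```text
time_s: 35.25
eef_pos: [0.395, -0.1242, 0.1871]
eef_rot: [0.528, -0.527, 0.47, -0.471]
wrist_force: [0.2, -0.5, 0.4]
opening: 0.847
```

```bash
cat > run2.py <<'E'
from fit import *
ims={n:snap(n,f'{n}_end.png') for n in CAL}
ms={n:mask(i) for n,i in ims.items()}
init={'can':(.585,-.308,0,.01),'tub':(.597,.104,0,.01),'bar':(.608,.302,.113,.004),'gum':(.637,-.096,.115,.004)}
for k,p0 in init.items():
    print(k,[(d['score'].__round__(2),np.round(d['point'],3).tolist()) for d in ctrl.recognise('scene',k)])
b=cv2.resize(ims['scene'][130:390,160:460],None,fx=2.3,fy=2.3,interpolation=cv2.INTER_CUBIC); cv2.imwrite('pics/end_s.png',b[...,::-1])
b=cv2.resize(ims['top'][90:250,130:410],None,fx=2.8,fy=2.8,interpolation=cv2.INTER_CUBIC); cv2.imwrite('pics/end_t.png',b[...,::-1])
E
python3 run2.py; python3 go.py .45 -.1 .2 -1.457
```

```text
can [(0.7, [0.527, 0.34, 0.071]), (0.61, [0.602, -0.312, 0.093]), (0.53, [0.727, -0.099, 0.012])]
tub [(0.89, [0.606, 0.098, 0.039])]
bar [(0.67, [0.614, 0.289, 0.042]), (0.43, [0.727, -0.102, 0.014])]
gum [(0.9, [0.646, -0.097, 0.045]), (0.85, [0.283, -0.43, 0.043])]
t 35.55 p [ 0.3943 -0.1236  0.1861] yaw -1.456 open 0.849 F [ 0.   0.  -0.9] q [-0.59 -0.14  2.05  0.    1.23  0.86]
turn [ 0.    0.01 -0.  ]  shift before turn [-0.34 -0.28  1.16]  shift after turn [-0.34 -0.28  1.16]
```

View pics/end_s.png

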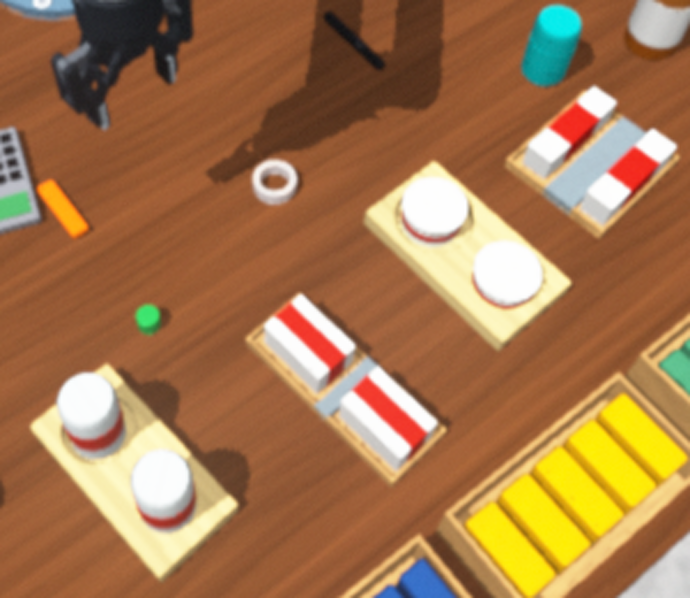

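View pics/end_t.png

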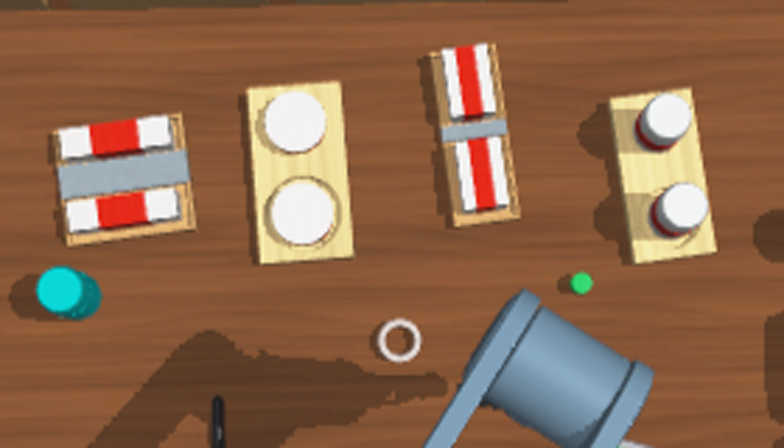

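Pictures show all four goods beside their twins. I check the can, tub, bar and gum seating with overlays of the expected model on the place's floor.

```bash
cat > ov.py <<'E'
from fit import *
ims={n:cv2.imread(f'pics/{n}_end.png') for n in CAL}
F=10
def ring(x,y,r,z): a=np.linspace(0,2*np.pi,60); return np.c_[x+r*np.cos(a),y+r*np.sin(a),0*a+z]
def rect(p,lx,ly,z):
    c,s=np.cos(p[2]),np.sin(p[2]); q=np.array([[-lx,-ly],[lx,-ly],[lx,ly],[-lx,ly],[-lx,-ly]])/2
    return np.c_[p[0]+c*q[:,0]-s*q[:,1],p[1]+s*q[:,0]+c*q[:,1],0*q[:,0]+z]
def draw(im,n,P3,o,col):
    q=(P(n,P3)-o+.5)*F-.5; cv2.polylines(im,[np.round(q).astype(int)],False,col,1,cv2.LINE_AA)
tiles=[]
specs=[('can',(.5855,-.3083)),('tub',(.597,.1039)),('bar',(.607,.303)),('gum',(.637,-.0958))]
for n in CAL:
  row=[]
  for k,(x,y) in specs:
    c=P(n,np.array([[x,y,.03]]))[0].astype(int); w=32 if k in('bar','gum') else 24
    o=c-[w,w]; F=int(390/(2*w)) 
    b=cv2.resize(ims[n][o[1]:o[1]+2*w,o[0]:o[0]+2*w],None,fx=F,fy=F,interpolation=cv2.INTER_CUBIC)
    if k=='can': L=[(ring(x,y,.0265,.1),(255,0,255)),(ring(x,y,.0265,.01),(255,0,255)),(ring(.585,-.3075,.035,.022),(0,160,0))]
    if k=='tub': L=[(ring(x,y,.034,.044),(255,0,255)),(ring(x,y,.032,.01),(255,0,255)),(ring(.597,.1047,.0425,.022),(0,160,0))]
    if k=='bar': L=[(rect((x,y,.117),.032,.12,.04),(255,0,255)),(rect((x,y,.117),.032,.12,.004),(255,0,255)),(rect((.608,.302,.113),.05,.138,.014),(0,160,0))]
    if k=='gum': L=[(rect((x,y,.115),.076,.05,.044),(255,0,255)),(rect((x,y,.115),.076,.05,.004),(255,0,255)),(rect((.6375,-.096,.115),.094,.068,.014),(0,160,0))]
    for P3,col in L: draw(b,n,P3,o,col)
    row.append(cv2.resize(b,(400,400)))
  cv2.imwrite(f'pics/ov_{n}_a.png',np.hstack(row[:2])); cv2.imwrite(f'pics/ov_{n}_b.png',np.hstack(row[2:]))
E
python3 ov.py; python3 -c "
import cv2,numpy as np
for s in 'ab':
  cv2.imwrite(f'pics/ov_{s}.png',cv2.resize(np.vstack([cv2.imread(f'pics/ov_{n}_{s}.png') for n in('top','scene')]),(600,600),interpolation=cv2.INTER_AREA))"
```

```text
(no output)
```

View pics/ov_a.png

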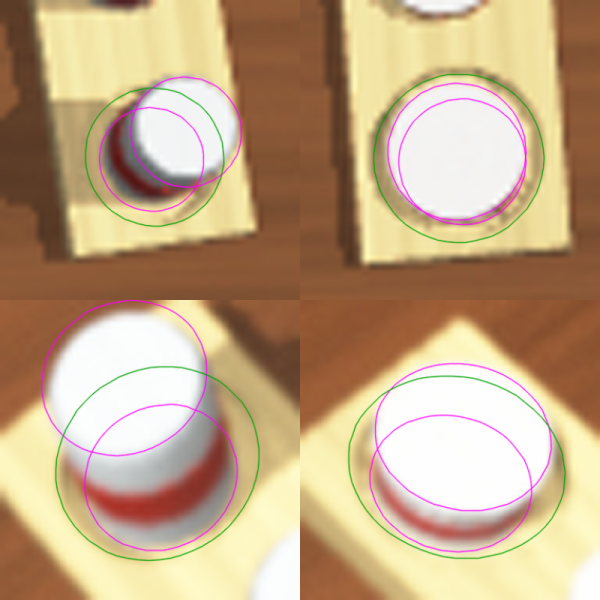

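View pics/ov_b.png

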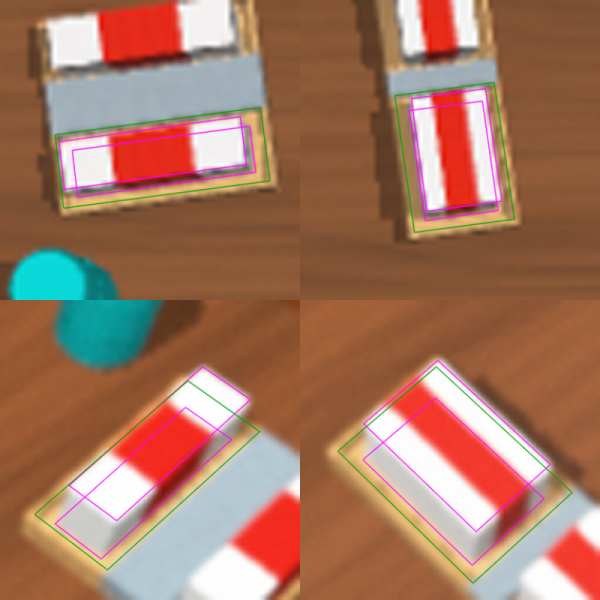

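All four match their models on the floor of their places, within about 2 mm, and lie well inside the rims. I hand in.

```bash
python3 -c "
from h import *
print(ctrl.hand_in()); o=ctrl.get_obs(); print(o['time_s'],o['opening'])"
```

```text
the job is handed in; nothing more can be done
None
the job is handed in; nothing more can be done
```

All four goods are in their places next to their twins, and I handed the job in at about 35.6 s of the 134 s. I moved them in the order can, tub, bar, gum; hand-in gave no verdict.

**Last checks:** The final pictures from both cameras show each one upright and let go. Model outlines drawn on the floor of each place matched the pictures to about 2 mm, all well inside the rims. The arm stood clear with about zero wrist force. The highest wrist force I saw was about 9 N, with readings taken only at the end of each move call.

**Disagreements:**
- The two cameras' position fits for the racks and trays differed by up to 5 mm along x, so I used values in between.
- In the final overlays, the can's lid is slightly smaller than the drawn top ring.
- In the last look, the recogniser ranked the turquoise can above the real one and gave weak false hits on the gum tray. I ignored both after comparing them with the pictures.

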